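# Shelve the jar and the spray can in the tier with the right headroom

## Task

Put the spray can and the jar of bolts that stand on the worktop away in the stepped plywood rack: the jar in the low bottom tier beside the oil filter, and the can in the taller upper tier beside the other can. Each must stand upright and be slid right back so that all of it is under its tier's roof, not out on the open step in front. Keep both upright all the time, and leave the things already in the rack and the other things on the worktop where they are.

Things in the scene. Friction and masses are not known exactly. Their poses are not given: they have to be found in the camera images.
- rack: Fixed stepped plywood rack, two tiers, boards 12 mm thick, 228 mm deep (x), 200 wide (y), 318 high, on the right, open front turned to the robot. Origin at the centre of its underside on the worktop; +x to its back (away from the robot), y to its left, z up. Slim posts (12 x 8 mm) hold the corners of each roof, 184 mm clear between them (y = -92 to 92)..
- low_tier (a point): Lower tier, bottom one: point on its floor (rack z = 12 mm), mid-width, just below the front edge of its roof. In rack x: open step without roof or sides from -114 (front edge) to -39, roofed from -39 (this point) to the back panel at 41. Headroom under the roof 108 mm.
- high_tier (a point): Upper tier: point on its floor (rack z = 132 mm), mid-width, just below the front edge of its roof. Its floor is the board that roofs the lower tier. In rack x: open step from -39 (front edge) to 36, roofed from 36 (this point) to the back panel at 108. Headroom under the roof 174 mm.
- jar: The jar of bolts to be shelved: clear glass with a tin lid, round, 62 mm in diameter over its whole height, 90 mm high, 0.3 to 0.55 kg. Origin at the centre of its underside, z up its axis. It starts upright on the worktop (z = 0), beyond the vice on the left or between vice and rack. Tall grey storage bins stand behind, their fronts at x about 0.56 m: carry things across in front of them.
- can: The spray can to be shelved: round, 158 mm high, pale body 48 to 52 mm in diameter up to 132 mm above its foot, above that a green cap 36 to 40 mm in diameter; 0.1 to 0.2 kg. Origin at the centre of its underside, z up its axis. It starts upright on the bare worktop, at the other of the two places.
- filter: Oil filter, dark blue cylinder 72 mm in diameter, 94 mm high, standing loose in the lower tier under the roof, right half (rack y about -47 mm); the left half is free. Origin at the centre of its underside. Not to be disturbed.
- other_can: Another spray can like the first, standing loose in the upper tier under the roof, left half (rack y about +58 mm); the right half is free. Origin at the centre of its underside. Not to be disturbed.
- pad: Brake pad, dark, 55 x 90 x 13 mm, lying near the front edge of the worktop left of the rack; bystander, origin at the centre of its underside.
- black_torch: Small black torch, 75 x 141 x 36 mm, lying on the worktop on the left; bystander, origin at the centre of its underside.

How it is judged (in metres and radians):
At the end, for the whole second after the job is handed in: The jar stands on the lower tier and the can on the upper tier, upright (0.12 rad) and at rest, each behind the front edge of its tier's roof (at most about 5 mm showing in front) and between the rack's posts; the oil filter and the other can stand upright within 30 mm of where they were (x of jar in the frame of rack between -0.014 and 0.03 m and y of jar in the frame of rack between -0.092 and 0.092 m and z of jar in the frame of rack between 0.004 and 0.02 m and angle between each of jar, can, filter, other_can's own z axis and vertical below 0.12 rad and linear speed of each of jar, can below 0.02 m/s and x of can in the frame of rack between 0.057 and 0.105 m and y of can in the frame of rack between -0.092 and 0.092 m and z of can in the frame of rack between 0.124 and 0.14 m); the robot touches nothing.
It fails at once if the jar or the can is tipped over (tilted over 0.6 rad) (angle between any of jar, can's own z axis and vertical above 0.6 rad).
It fails at once if a thing already in the rack is shifted over 30 mm or tipped over 0.35 rad (distance of any of filter, other_can from where it was at the start of the episode above 0.03 m or angle between any of filter, other_can's own z axis and vertical above 0.35 rad).
It fails at once if the brake pad or the torch is shifted over 50 mm (distance of any of pad, black_torch from where it was at the start of the episode above 0.05 m).
It also fails if it takes over 72 s, if anything falls off the work surface, if the arm or the gripper's body presses on something with over 40 N, if the wrist force passes 120 N, or if a joint passes its speed limit or range.

## Robot

A 6-joint arm with a two-finger parallel gripper is mounted at the origin on a cart in front of the work surface, level with it; the furniture and walls round the work are solid. World frame = base frame: x ahead of the robot, y to its left, z up, the work surface at z = 0. Lengths are in m, angles in degrees, forces in N, time in s.
With the tool pointing down it reaches from about 0.25 to 0.725 m from the base axis. Payload 4 kg.
Tool frame: the origin (TCP) lies at the very end of the fingers, on their centre line; the grasp point (between the pads) lies 19 mm behind it; z points along the fingers, y is the line along which they close (so a half turn about z gives the same grasp; the last joint's range is limited). The gripper opens to 85 mm and grips with 20 to 120 N. Pads are 22 mm wide; open, the fingers measure 114 mm over their backs; the gripper's body (76 mm by 85 mm) begins 54 mm behind the grasp point. The pads swing forward as they close: fully open they stand 13 mm farther back than shut.
Start: joints at [64.057, 13.785, 0.286, 76.501, 0, 90], TCP at [0.219, 0.45, 0.231] pointing down, gripper open.
Joint ranges: [-155.79, 155.79], [-60.16, 107.12], [-62.33, 73.08], [-114, 123.19], [-81.49, 82.49], [-180, 180]. Speed limits (degrees/s): [159.86, 159.86, 180, 180, 180, 180].

## Interface

Orientations are given as a 3x3 rotation matrix whose columns are the frame's x, y, z axes.
In Python, from station import arm gives the robot as it stands.
- The arm moves only by the tool run_rows, called after ">>>" by a JSON object that holds its "name" and its "arguments". Schema: {"type":"object","properties":{"plan":{"type":"array","items":{"type":"object","properties":{"xyz":{"type":"array","items":{"type":"number"},"minItems":3,"maxItems":3},"r":{"type":"array","items":{"type":"number"},"minItems":3,"maxItems":3}},"additionalProperties":false},"minItems":1,"maxItems":20},"aperture":{"type":"number"},"squeeze":{"type":"number"},"only":{"type":"string"},"quiet":{"type":"boolean"},"lines":{"type":"string"}},"required":["plan"],"additionalProperties":false}. plan is a list of rows, 1 to 20 of them, each an object with the fields xyz (a list: dx, dy, dz in m), r (a list: a rotation vector rx, ry, rz in degrees); a field left out counts as zero; each row shifts and turns the commanded pose from where the row before left it, along the tool's axes as they then stand; what a row does not reach is not made up. A row lasts 1/12 s, in which the tool goes at most 0.0417 m and 7.16 degrees, less where a joint would pass 70% of its speed; a pose out of reach is approached as far as the arm can. aperture is the finger opening in m, set as the call begins (left out keeps the last). The fingers move at their own pace and stop on an object; squeeze is the grip in N (left out, the last holds). Time passes only in rows, so rows that do not move let the fingers close. The tool returns the time, the measured TCP pose, the force, the opening and the grip force at its end. only (a regular expression) keeps the lines of the reply that match it, lines (a string "A,B") keeps lines A to B, and quiet returns only ok. Input that does not fit is refused with a message, and nothing moves.
- arm.state(): the state, without advancing time (a new reading comes with each control period).
- arm.grab_frame(name): name is "side" or "top"; returns the picture (480x640x3 uint8, blue, green, red); there is no depth.
- arm.get_calibration(name): a dict with "fx", "fy", "cx", "cy" (pixels), "pose" (4x4, takes a point from camera to world coordinates). Camera axes: x right, y down, z forward; pixel columns grow to the right and rows downward; lengths in m; the calibration is good to about 2 mm. A picture is of the moment at which its call begins. get_calibration takes no time and is no camera call.
- arm.close_job(): hands the job in; it is judged then, once.
The state is a dict: "clock": time; "qpos": joint angles; "joint_vel": joint speeds; "joint_torque": joint torques, N m; "ee_pos": TCP position; "tcp_rot": TCP orientation; "contact_force": force on the tool from outside, world axes, zero at the start; "torque": the same for the moment, N m; "gripper_width": finger opening in m; "gripper_force": force on a finger pad.
Only numpy, scipy, OpenCV 4.12 (cv2) and the standard library are available. Lean on these libraries where they do the work, as an engineer would, in place of code of your own. Each camera call takes 0.05 s, during which the arm holds its last target. There are 200 camera calls.

## Working session

There is one attempt and no reset: what is moved stays moved. The work goes in short steps, Python scripts to look and compute and a tool call to move; the robot and the scene stay as the last step left them, time stands still between calls to the robot, and variables do not carry over. Pictures are saved under pics/ and viewed, at most 10 in all, crops included, and the job is handed in when it is done.

```bash
ls; mkdir -p pics; python3 - <<'E'
from station import arm
import cv2,numpy as np
np.set_printoptions(precision=4,suppress=True)
for n in("side","top"):
    cv2.imwrite(f"pics/{n}0.png",arm.grab_frame(n)); c=arm.get_calibration(n); print(n,c["fx"],c["fy"],c["cx"],c["cy"]); print(np.array(c["pose"]))
s=arm.state();print(s["clock"],s["ee_pos"]);print(np.array(s["tcp_rot"]))
E
```

```text
pics
station.py
side 503.4103793651089 503.4103793651089 325.6834263734888 240.0856854504108
[[-0.9655 -0.1291  0.2262  0.1578]
 [-0.2603  0.4972 -0.8276  1.2541]
 [-0.0056 -0.858  -0.5137  0.8719]
 [ 0.      0.      0.      1.    ]]
top 447.2370483071503 447.2370483071503 323.9868912760975 240.8937260654133
[[-0.0209 -0.9982  0.0564  0.4205]
 [-0.9998  0.0206 -0.0063  0.0195]
 [ 0.0051 -0.0566 -0.9984  1.3053]
 [ 0.      0.      0.      1.    ]]
0.1 [0.2185 0.4491 0.2305]
[[-0.8992  0.4375 -0.0008]
 [ 0.4375  0.8992 -0.0017]
 [ 0.     -0.0019 -1.    ]]
```

View pics/side0.png

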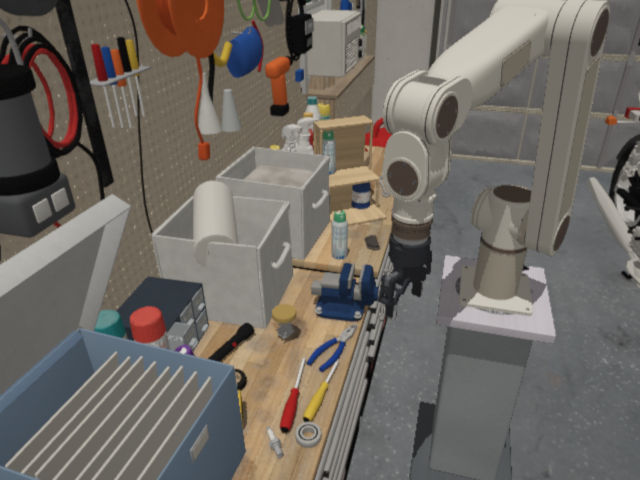

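View pics/top0.png

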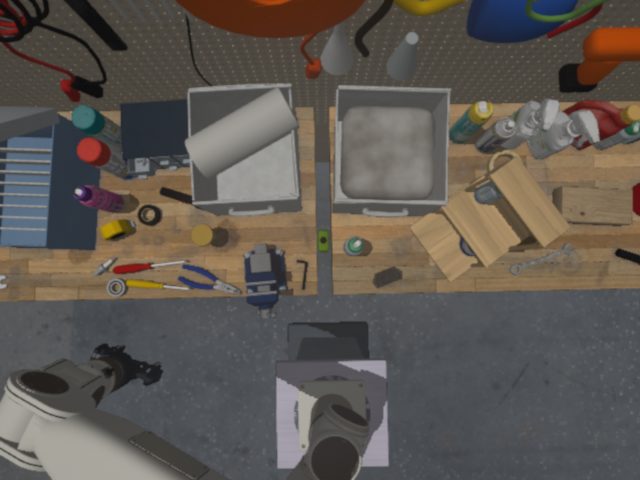

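The side view shows the jar's lid at about (284,313), the can at (340,235) and the rack at about (350,170). In the top view the jar lid is at (203,235), the can cap at (354,245), and the rack is turned, around (490,215), with its open front to the lower left.

```bash
python3 - <<'E'
import cv2
a=cv2.imread("pics/top0.png")[140:290,400:580]; b=cv2.imread("pics/side0.png")[100:270,300:420]
cv2.imwrite("pics/c1.png",cv2.resize(a,(720,600),interpolation=cv2.INTER_CUBIC))
cv2.imwrite("pics/c2.png",cv2.resize(b,(420,595),interpolation=cv2.INTER_CUBIC))
E
```

```text
(no output)
```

View pics/c1.png

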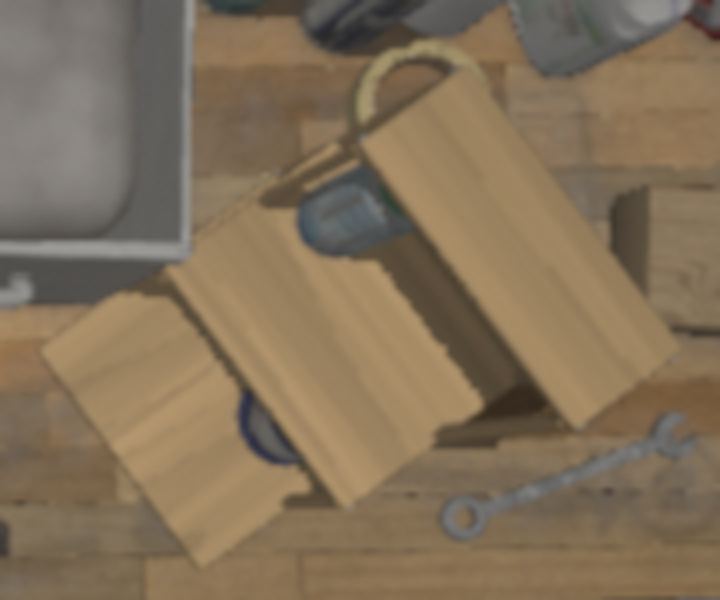

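View pics/c2.png

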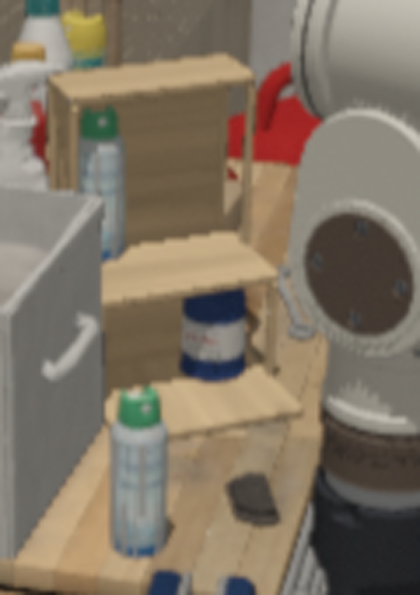

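The crops give the board corners. The rack's left side is toward the bin, its front faces lower left, the filter is in the lower right half and the other can is in the upper left half. Now I fit the pose.

```bash
cat > h.py <<'E'
import numpy as np,cv2,json
from station import arm
np.set_printoptions(precision=4,suppress=True)
def ray(n,u,v):
    c=arm.get_calibration(n);T=np.array(c["pose"]);d=T[:3,:3]@[(u-c["cx"])/c["fx"],(v-c["cy"])/c["fy"],1]
    return T[:3,3],d
def onz(n,u,v,z):
    o,d=ray(n,u,v);return o+d*(z-o[2])/d[2]
def proj(n,p):
    c=arm.get_calibration(n);T=np.array(c["pose"]);q=T[:3,:3].T@(np.array(p)-T[:3,3]);return np.array([c["fx"]*q[0]/q[2]+c["cx"],c["fy"]*q[1]/q[2]+c["cy"]])
def tri(p,q):
    o1,d1=ray(*p);o2,d2=ray(*q);t=np.linalg.lstsq(np.c_[d1,-d2],o2-o1,rcond=None)[0]
    a,b=o1+t[0]*d1,o2+t[1]*d2;return (a+b)/2,np.linalg.norm(a-b)
def mask(img,lo,hi,box):
    x0,y0,x1,y1=box;h=cv2.cvtColor(img[y0:y1,x0:x1],cv2.COLOR_BGR2HSV);m=cv2.inRange(h,lo,hi)
    n,l,s,c=cv2.connectedComponentsWithStats(m);i=1+np.argmax(s[1:,4]);return c[i]+[x0,y0],s[i]+[x0,y0,0,0,0]
E
python3 - <<'E'
from h import *
pts=[((42,352),12,(-114,100)),((203,567),12,(-114,-100)),((170,265),132,(-39,100)),((347,508),132,(-39,-100)),((358,138),318,(36,100)),((580,428),318,(36,-100)),((470,68),318,(114,100)),((682,350),318,(114,-100))]
W=[];L=[]
for (a,b),z,l in pts:
    W.append(onz("top",(a+.5)/4-.5+400,(b+.5)/4-.5+140,z/1000)[:2]);L.append(np.array(l)/1000)
W=np.array(W);L=np.array(L);w=W-W.mean(0);l=L-L.mean(0)
th=np.arctan2((l[:,0]*w[:,1]-l[:,1]*w[:,0]).sum(),(l*w).sum());R=np.array([[np.cos(th),-np.sin(th)],[np.sin(th),np.cos(th)]])
o=W.mean(0)-R@L.mean(0);print("rack",o,np.degrees(th));print((W-o-L@R.T)*1000)
json.dump([*o,th],open("rack.json","w"))
t=cv2.imread("pics/top0.png");s=cv2.imread("pics/side0.png")
ct,b=mask(t,(60,60,40),(90,255,255),(340,230,370,260));cs,b2=mask(s,(50,80,40),(90,255,255),(325,200,355,232));print("can",ct,b,cs,b2,onz("top",*ct,.158),tri(("top",*ct),("side",*cs)))
jt,b=mask(t,(12,70,60),(30,255,255),(188,220,220,250));js,b2=mask(s,(12,70,60),(30,255,255),(268,298,300,326));print("jar",jt,b,js,b2,onz("top",*jt,.09),tri(("top",*jt),("side",*js)))
for (u,v),z in (((483,190),0.264),):print(onz("top",u,v,z))
E
```

```text
rack [ 0.5134 -0.3876] -55.09183900083667
[[-3.0788 -2.6703]
 [ 3.0088  0.4858]
 [ 0.0321 -3.6047]
 [ 1.4113  0.3513]
 [ 2.1298  1.1748]
 [ 1.5858 -0.7371]
 [-4.1815  0.6603]
 [-0.9074  4.34  ]]
can [353.3163 245.9082] [348 238  14  14  98] [339.3333 217.0769] [334 211  11  11  78] [ 0.4709 -0.0628  0.158 ] (array([ 0.4728, -0.0636,  0.1426]), np.float64(0.0025207645662264893))
jar [203.0786 234.3961] [188 220  32  30 929] [286.0597 312.2418] [268 298  32  28 703] [0.5137 0.3403 0.09  ] (array([0.512 , 0.3416, 0.0828]), np.float64(0.004703265217636788))
[ 0.5915 -0.3634  0.264 ]
```

```bash
cat >> h.py <<'E'
from scipy.spatial.transform import Rotation as Ro
def Rt(az,p):
    a,p=np.radians([az,p]);z=np.array([np.cos(p)*np.cos(a),np.cos(p)*np.sin(a),-np.sin(p)]);y=np.array([-np.sin(a),np.cos(a),0]);return np.c_[np.cross(y,z),y,z]
def rw(x,y):
    ox,oy,t=json.load(open("rack.json"));return np.array([ox+np.cos(t)*x-np.sin(t)*y,oy+np.sin(t)*x+np.cos(t)*y])
def plan(wps,az,p):
    "rotation in tool axes to (az,p), then for each TCP waypoint the step in those tool axes"
    s=arm.state();R=np.array(s["tcp_rot"]);T=Rt(az,p);print("rotvec",Ro.from_matrix(R.T@T).as_rotvec(degrees=True))
    c=np.array(s["ee_pos"])
    for w in wps: print("to",w,"step",T.T@(w-c),np.linalg.norm(w-c)/.0417);c=np.array(w)
E
python3 - <<'E'
from h import *
t=cv2.imread("pics/top0.png");s=cv2.imread("pics/side0.png")
h=cv2.cvtColor(t,cv2.COLOR_BGR2HSV);print(h[235,190:218].tolist())
h=cv2.cvtColor(s,cv2.COLOR_BGR2HSV);print(h[313,270:300].tolist())
g=np.array([.472,-.063,.08]);T=Rt(-8,30);tc=g+.019*T[:,2]
plan([[.30,.20,.33],tc-.12*T[:,2],tc],-8,30)
E
```

```text
[[17, 124, 127], [20, 139, 136], [20, 147, 146], [21, 147, 147], [21, 147, 146], [21, 148, 146], [21, 147, 146], [21, 147, 146], [21, 147, 146], [20, 147, 147], [21, 147, 146], [21, 147, 146], [20, 147, 147], [21, 147, 147], [20, 147, 147], [21, 147, 147], [21, 147, 146], [21, 146, 147], [21, 143, 148], [21, 144, 147], [21, 144, 147], [21, 145, 144], [20, 138, 116], [19, 91, 76], [18, 44, 69], [16, 50, 66], [15, 80, 64], [16, 82, 65]]
[[23, 19, 105], [21, 37, 111], [20, 113, 149], [20, 129, 162], [21, 131, 164], [21, 131, 164], [21, 131, 164], [20, 131, 165], [20, 131, 164], [20, 131, 165], [21, 131, 164], [20, 130, 165], [20, 131, 165], [21, 131, 164], [21, 131, 164], [20, 130, 165], [20, 130, 165], [20, 131, 165], [21, 131, 164], [20, 130, 165], [21, 131, 164], [21, 131, 164], [20, 131, 165], [20, 131, 164], [20, 132, 157], [20, 128, 131], [18, 108, 139], [16, 102, 157], [16, 103, 159], [16, 101, 161]]
rotvec [ -9.4902 -59.5076 -16.2146]
to [0.3, 0.2, 0.33] step [-0.1438 -0.2353  0.0502] 6.722716317219105
to [ 0.3854 -0.0508  0.1305] step [ 0.113  -0.2365  0.2032] 7.95369929538666
to [ 0.4883 -0.0653  0.0705] step [0.   0.   0.12] 2.8776978417266186
```

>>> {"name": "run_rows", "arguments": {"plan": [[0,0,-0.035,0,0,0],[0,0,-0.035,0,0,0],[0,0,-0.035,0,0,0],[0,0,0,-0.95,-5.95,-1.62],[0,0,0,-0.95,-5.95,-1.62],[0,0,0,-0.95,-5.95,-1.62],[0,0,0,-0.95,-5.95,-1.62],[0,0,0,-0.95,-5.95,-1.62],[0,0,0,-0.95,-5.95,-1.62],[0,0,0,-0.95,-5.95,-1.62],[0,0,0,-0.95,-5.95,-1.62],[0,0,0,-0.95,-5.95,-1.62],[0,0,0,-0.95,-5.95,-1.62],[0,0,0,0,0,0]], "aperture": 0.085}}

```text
refused: plan[0]: [0, 0, -0.035, 0, 0, 0] is not of type 'object' (schema: type "object"). Nothing was moved.
```

The error is about the shape of the input: a list of objects, one for each row. Fixing that and sending the same move.

>>> {"name": "run_rows", "arguments": {"plan": [{"xyz": [0,0,-0.035]},{"xyz": [0,0,-0.035]},{"xyz": [0,0,-0.035]},{"r": [-0.95,-5.95,-1.62]},{"r": [-0.95,-5.95,-1.62]},{"r": [-0.95,-5.95,-1.62]},{"r": [-0.95,-5.95,-1.62]},{"r": [-0.95,-5.95,-1.62]},{"r": [-0.95,-5.95,-1.62]},{"r": [-0.95,-5.95,-1.62]},{"r": [-0.95,-5.95,-1.62]},{"r": [-0.95,-5.95,-1.62]},{"r": [-0.95,-5.95,-1.62]},{}], "aperture": 0.085}}

```text
clock: 1.27
ee_pos: [0.2169, 0.4486, 0.3321]
tcp_rot: [[-0.494, 0.135, 0.859], [0.059, 0.991, -0.122], [-0.868, -0.009, -0.497]]
contact_force: [-0.2, -0.5, -0.7]
gripper_width: 0.0849
gripper_force: 0.0
```

```bash
cat > p1.py <<'E'
from h import *
g=np.array([.472,-.063,.08]);T=Rt(-8,30);tc=g+.019*T[:,2]
plan([tc-.12*T[:,2]+[0,0,.15],tc-.12*T[:,2],tc],-8,30)
t=cv2.imread("pics/top0.png");s=cv2.imread("pics/side0.png")
jt,b=mask(t,(19,128,110),(24,255,255),(185,220,222,250));js,b2=mask(s,(19,110,120),(24,255,255),(265,295,300,330));print("jar",jt,b,js,b2,onz("top",*jt,.09),tri(("top",*jt),("side",*js)))
E
python3 p1.py
```

```text
rotvec [-0.0765  0.187   0.5638]
to [ 0.3854 -0.0508  0.2805] step [-0.0734 -0.4711  0.2305] 12.700053804940625
to [ 0.3854 -0.0508  0.1305] step [0.1299 0.     0.075 ] 3.5971223021582723
to [ 0.4883 -0.0653  0.0705] step [0.   0.   0.12] 2.8776978417266186
jar [201.4192 234.7616] [191 224  22  22 365] [283.4314 312.6143] [272 304  24  19 350] [0.5128 0.3448 0.09  ] (array([0.5138, 0.3465, 0.0846]), np.float64(0.0013247419974568647))
```

>>> {"name": "run_rows", "arguments": {"plan": [{"xyz": [-0.0046,-0.0294,0.0144]},{"xyz": [-0.0046,-0.0294,0.0144]},{"xyz": [-0.0046,-0.0294,0.0144]},{"xyz": [-0.0046,-0.0294,0.0144]},{"xyz": [-0.0046,-0.0294,0.0144]},{"xyz": [-0.0046,-0.0294,0.0144]},{"xyz": [-0.0046,-0.0294,0.0144]},{"xyz": [-0.0046,-0.0294,0.0144]},{"xyz": [-0.0046,-0.0294,0.0144]},{"xyz": [-0.0046,-0.0294,0.0144]},{"xyz": [-0.0046,-0.0294,0.0144]},{"xyz": [-0.0046,-0.0294,0.0144]},{"xyz": [-0.0046,-0.0294,0.0144]},{"xyz": [-0.0046,-0.0294,0.0144]},{"xyz": [-0.0046,-0.0294,0.0144]},{"xyz": [-0.0046,-0.0294,0.0144]},{"r": [0,0,0.5]},{}]}}

```text
clock: 2.77
ee_pos: [0.3704, -0.0024, 0.283]
tcp_rot: [[-0.511, 0.162, 0.844], [0.099, 0.987, -0.13], [-0.854, 0.017, -0.521]]
contact_force: [0.1, -0.5, 0.3]
gripper_width: 0.0848
gripper_force: 0.0
```

```bash
sed -i '/^t=/,$d' p1.py; python3 p1.py
```

```text
rotvec [-0.6376 -1.3627 -1.5048]
to [ 0.3854 -0.0508  0.2805] step [-0.0086 -0.0458  0.0199] 1.216431399295863
to [ 0.3854 -0.0508  0.1305] step [0.1299 0.     0.075 ] 3.5971223021582723
to [ 0.4883 -0.0653  0.0705] step [0.   0.   0.12] 2.8776978417266186
```

>>> {"name": "run_rows", "arguments": {"plan": [{"r": [-0.6,-1.4,-1.5]},{"xyz": [-0.003,-0.0153,0.0066]},{"xyz": [-0.003,-0.0153,0.0066]},{"xyz": [-0.003,-0.0153,0.0066]},{"xyz": [0.026,0,0.015]},{"xyz": [0.026,0,0.015]},{"xyz": [0.026,0,0.015]},{"xyz": [0.026,0,0.015]},{"xyz": [0.026,0,0.015]},{},{}]}}

```text
clock: 3.68
ee_pos: [0.4066, -0.0447, 0.2289]
tcp_rot: [[-0.587, 0.123, 0.8], [0.071, 0.992, -0.101], [-0.806, -0.003, -0.592]]
contact_force: [0.5, 0.1, -0.4]
gripper_width: 0.0846
gripper_force: 0.0
```

```bash
sed -i 's/plan(.*/plan([tc],-8,30)/' p1.py; python3 p1.py
```

```text
rotvec [ 0.6726 -6.2632  0.6417]
to [ 0.4883 -0.0653  0.0705] step [ 0.0953 -0.009   0.1517] 4.301231398712005
```

```bash
python3 - <<'E'
from h import *
s=arm.state();print(np.array(s["qpos"]))
E
```

```text
[ -4.8764 -31.5482 -62.2111   5.6243  -1.8822   1.171 ]
```

>>> {"name": "run_rows", "arguments": {"plan": [{"xyz": [0,0,-0.02]},{"xyz": [0,0,-0.02]},{"r": [0,4.5,0]},{"r": [0,4.5,0]},{}]}}

```text
clock: 4.1
ee_pos: [0.377, -0.0421, 0.2588]
tcp_rot: [[-0.698, 0.126, 0.705], [0.087, 0.992, -0.092], [-0.711, -0.003, -0.704]]
contact_force: [0.9, 0.4, 1.3]
gripper_width: 0.0848
gripper_force: 0.0
```

```bash
cat >> h.py <<'E'
def fk(q,P):
    r0,h,L1,L2,D=P;q=np.radians(q);f=q[1]-q[2]
    w=np.array([r0+L1*np.sin(q[1])+L2*np.cos(f),h+L1*np.cos(q[1])-L2*np.sin(f)])
    return w
def log():
    s=arm.state()
    with open("log.jsonl","a") as f:f.write(json.dumps([list(map(float,s["qpos"])),list(map(float,s["ee_pos"])),np.array(s["tcp_rot"]).tolist()])+"\n")
    print("q",np.array(s["qpos"]))
E
python3 - <<'E'
from h import *
log()
open("log.jsonl","a").write(json.dumps([[64.057,13.785,.286,76.501,0,90],[.219,.45,.231],[[-.8992,.4375,-.0008],[.4375,.8992,-.0017],[0,-.0019,-1]]])+"\n")
open("log.jsonl","a").write(json.dumps([[-4.8764,-31.5482,-62.2111,5.6243,-1.8822,1.171],[.4066,-.0447,.2289],[[-.587,.123,.8],[.071,.992,-.101],[-.806,-.003,-.592]]])+"\n")
E
cat > fit.py <<'E'
from h import *
from scipy.optimize import least_squares
S=[json.loads(l) for l in open("log.jsonl")]
def res(P):
    out=[]
    for q,p,R in S:
        w=fk(q,P);a=np.radians(q[0]);W=np.array([w[0]*np.cos(a),w[0]*np.sin(a),w[1]])
        out+=list(np.array(p)-P[4]*np.array(R)[:,2]-W)
    return np.r_[out,(np.array(P)-[0,.35,.4,.4,.25])*1e-3]
r=least_squares(res,[0,.35,.4,.4,.25]);print(r.x,np.abs(r.fun).max())
E
python3 fit.py
```

```text
q [ -4.9942 -35.6261 -51.3012  29.062   -1.7176   1.4919]
[0.0174 0.2444 0.4824 0.3793 0.3928] 0.002774503196972233
```

```bash
cat >> h.py <<'E'
P=[.0174,.2444,.4824,.3793,.3928]
def ik(g,az,p,back=.019):
    "joint angles (deg) by the fitted model for a grasp point g; None if out of range"
    T=Rt(az,p);W=np.array(g)+back*T[:,2]-P[4]*T[:,2]
    j1=np.arctan2(W[1],W[0]);r=np.hypot(W[0],W[1])-P[0];z=W[2]-P[1];d=np.hypot(r,z);L1,L2=P[2:4]
    k=(d*d-L1*L1-L2*L2)/(2*L1*L2)
    if abs(k)>1:return None
    b=np.arccos(k);phi=np.arctan2(r,z);j2=phi-np.arctan2(L2*np.sin(b),L1+L2*np.cos(b));j3=j2+np.pi/2-(j2+b);j3=np.pi/2-b
    # tool dir in arm plane
    t=T[:,2];u=t@[np.cos(j1),np.sin(j1),0];v=t@[-np.sin(j1),np.cos(j1),0]
    j5=np.degrees(np.arcsin(v));pp=np.degrees(np.arctan2(-t[2],u));j1,j2,j3=np.degrees([j1,j2,j3])
    return np.array([j1,j2,j3,pp-j2+j3,j5])
E
python3 - <<'E'
from h import *
lo=np.array([-155,-60,-62,-113,-81]);hi=np.array([155,107,73,123,82])
tg=dict(can=[.472,-.063,.05],jar=[.513,.346,.045],canhi=[*rw(.072,-.035),.187],canstep=[*rw(-.005,-.035),.187],jarstep=[*rw(-.045,.042),.062],jarin=[*rw(0,.042),.062])
q,p,R=[json.loads(l) for l in open("log.jsonl")][0];print(ik(np.array(p)-.019*np.array(R)[:,2],np.degrees(np.arctan2(R[1][2],R[0][2])),44.7),q)
for k,g in tg.items():
    print(k,np.array(g))
    for p in (20,30,40,45,50,60,70,80,90):
        s=[]
        for az in range(-90,71,10) if k in("can","jar") else (-65,-55,-45):
            q=ik(g,az,p);
            if q is not None and (q>lo).all() and (q<hi).all(): s.append((az,int(q[2])))
        print(p,s)
E
```

```text
[ -3.4643 -35.9085 -51.2052  29.4713  -2.8045] [-4.994176939076244, -35.62608197964013, -51.301177448592306, 29.061977754680882, -1.717558131887813, 1.4919409340410728]
can [ 0.472 -0.063  0.05 ]
20 [(-90, -13), (-80, -22), (-70, -31), (-60, -40), (-50, -49), (-40, -58), (30, -54), (40, -45), (50, -36), (60, -26), (70, -17)]
30 [(-90, -16), (-80, -25), (-70, -33), (-60, -42), (-50, -50), (-40, -59), (30, -54), (40, -46), (50, -37), (60, -29), (70, -20)]
40 [(-90, -19), (-80, -26), (-70, -34), (-60, -42), (-50, -49), (-40, -56), (20, -59), (30, -52), (40, -45), (50, -38), (60, -30), (70, -22)]
45 [(-90, -20), (-80, -27), (-70, -34), (-60, -41), (-50, -48), (-40, -54), (-30, -59), (10, -61), (20, -57), (30, -51), (40, -44), (50, -37), (60, -30), (70, -23)]
50 [(-90, -21), (-80, -27), (-70, -33), (-60, -40), (-50, -46), (-40, -51), (-30, -56), (-20, -59), (-10, -61), (0, -60), (10, -58), (20, -54), (30, -48), (40, -43), (50, -36), (60, -30), (70, -24)]
60 [(-90, -22), (-80, -27), (-70, -32), (-60, -36), (-50, -41), (-40, -45), (-30, -48), (-20, -50), (-10, -51), (0, -51), (10, -49), (20
[... 3158 characters left out ...]
 -55)]
30 [(-65, -41), (-55, -47), (-45, -52)]
40 [(-65, -37), (-55, -42), (-45, -46)]
45 [(-65, -34), (-55, -39), (-45, -43)]
50 [(-65, -31), (-55, -35), (-45, -38)]
60 [(-65, -24), (-55, -27), (-45, -29)]
70 [(-65, -16), (-55, -18), (-45, -19)]
80 [(-65, -7), (-55, -8), (-45, -8)]
90 [(-65, 2), (-55, 2), (-45, 2)]
jarin [ 0.5478 -0.3635  0.062 ]
20 [(-65, -38), (-55, -45), (-45, -50)]
30 [(-65, -36), (-55, -42), (-45, -47)]
40 [(-65, -32), (-55, -37), (-45, -41)]
45 [(-65, -29), (-55, -34), (-45, -37)]
50 [(-65, -26), (-55, -30), (-45, -33)]
60 [(-65, -18), (-55, -21), (-45, -23)]
70 [(-65, -9), (-55, -11), (-45, -13)]
80 [(-65, 0), (-55, 0), (-45, -1)]
90 [(-65, 10), (-55, 10), (-45, 10)]
```

```bash
python3 - <<'E'
from h import *
print(tri(("top",262,248),("side",350,266)),tri(("top",284,256),("side",345,265)))
for az in(-35,-40,-45,-50):print(az,ik([.472,-.063,.075],az,30),ik([.472,-.063,.075],az,35))
g=np.array([.472,-.063,.075]);T=Rt(-45,30);tc=g+.021*T[:,2]
plan([tc-.13*T[:,2]+[0,0,.1],tc-.13*T[:,2],tc],-45,30)
E
```

```text
(array([0.4306, 0.1687, 0.1262]), np.float64(0.08342715710389222)) (array([0.4322, 0.1174, 0.0924]), np.float64(0.03703220795907066))
-35 [ 30.6745  35.5639 -63.1552 -44.2258 -52.1052] [ 26.9863  28.4104 -61.3957 -33.6589 -46.3174]
-40 [ 32.929   34.8466 -59.1052 -30.9031 -55.8805] [ 29.4058  28.6024 -57.7375 -23.0124 -50.0678]
-45 [ 34.3123  34.6605 -54.952  -17.4205 -58.3208] [ 31.0008  29.1022 -53.9267 -12.088  -52.6385]
-50 [ 35.0273  34.8893 -50.7317  -4.1593 -59.6286] [ 31.9417  29.8539 -50.011   -1.1858 -54.2   ]
rotvec [ 29.9879 -14.126   23.0716]
to [0.4053 0.0037 0.2295] step [0.0316 0.0524 0.0039] 1.4691283855236001
to [0.4053 0.0037 0.1295] step [0.0866 0.     0.05  ] 2.3980815347721824
to [ 0.4849 -0.0759  0.0645] step [0.   0.   0.13] 3.1175059952038375
```

```bash
python3 -c "
import cv2
a=cv2.imread('pics/side0.png')[190:350,260:400];b=cv2.imread('pics/top0.png')[200:320,180:380]
b=cv2.resize(b,(440,264));a=cv2.resize(a,(350,400))
import numpy as np;o=np.zeros((400,790,3),'u1');o[:,:350]=a;o[:264,350:]=b;cv2.imwrite('pics/v.png',o)"
```

```text
(no output)
```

View pics/v.png

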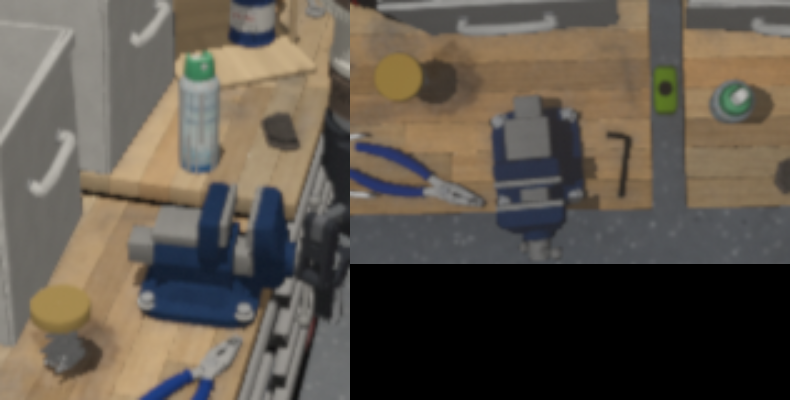

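The crop shows the vice jaws topping out at about (348,265) side and (262,282) top, with nothing tall between the vice and the can. I work out the vice height next.

```bash
python3 - <<'E'
from h import *
print(tri(("top",262,282),("side",348,265)),tri(("top",277,283),("side",343,264)),tri(("top",262,294),("side",370,267)), onz("top",280,290,.13),onz("top",285,280,.03))
E
```

```text
(array([0.3872, 0.1766, 0.1366]), np.float64(0.009023323198985038)) (array([0.3955, 0.1427, 0.1166]), np.float64(0.03446816043243364)) (array([0.3428, 0.1744, 0.1366]), np.float64(0.01810516989192068)) [0.3608 0.1298 0.13  ] [0.3837 0.1245 0.03  ]
```

>>> {"name": "run_rows", "arguments": {"plan": [{"r": [3.75,-1.77,2.88]},{"r": [3.75,-1.77,2.88]},{"r": [3.75,-1.77,2.88]},{"r": [3.75,-1.77,2.88]},{"r": [3.75,-1.77,2.88]},{"r": [3.75,-1.77,2.88]},{"r": [3.75,-1.77,2.88]},{"r": [3.75,-1.77,2.88]},{},{}]}}

```text
clock: 4.93
ee_pos: [0.3743, -0.0418, 0.2513]
tcp_rot: [[-0.368, 0.702, 0.609], [0.35, 0.712, -0.609], [-0.861, -0.01, -0.508]]
contact_force: [-0.6, -0.2, 0.5]
gripper_width: 0.0852
gripper_force: 0.0
```

```bash
cat > p1.py <<'E'
from h import *
log()
g=np.array([.472,-.063,.075]);T=Rt(-45,30);tc=g+.021*T[:,2]
plan([tc-.13*T[:,2]+[0,0,.1],tc-.13*T[:,2],tc],-45,30)
E
python3 p1.py; python3 fit.py
```

```text
q [ 37.0468 -13.1122 -47.9332  41.9251 -58.5404  73.8758]
rotvec [ 0.0305 -0.5302  0.7038]
to [0.4053 0.0037 0.2295] step [0.0241 0.0541 0.002 ] 1.4208673775150757
to [0.4053 0.0037 0.1295] step [0.0866 0.     0.05  ] 2.3980815347721824
to [ 0.4849 -0.0759  0.0645] step [0.   0.   0.13] 3.1175059952038375
[0.0208 0.2568 0.396  0.3884 0.3109] 0.01670197262069162
```

>>> {"name": "run_rows", "arguments": {"plan": [{"xyz": [0.008,0.018,0.0007],"r": [0,0,0.25]},{"xyz": [0.008,0.018,0.0007],"r": [0,-0.5,0.25]},{"xyz": [0.008,0.018,0.0007],"r": [0,0,0.2]},{"xyz": [0.0217,0,0.0125]},{"xyz": [0.0217,0,0.0125]},{"xyz": [0.0217,0,0.0125]},{"xyz": [0.0217,0,0.0125]},{},{}]}}

```text
clock: 5.68
ee_pos: [0.4044, 0.0012, 0.1307]
tcp_rot: [[-0.35, 0.711, 0.61], [0.356, 0.703, -0.615], [-0.866, 0.002, -0.499]]
contact_force: [-0.8, 0.1, 0.9]
gripper_width: 0.0851
gripper_force: 0.0
```

```bash
python3 p1.py
```

```text
q [ 40.5923  10.2475 -52.1887  20.3592 -59.7723  81.8074]
rotvec [-0.1978  0.0358 -0.245 ]
to [0.4053 0.0037 0.2295] step [-0.085   0.0024 -0.0505] 2.370834917437716
to [0.4053 0.0037 0.1295] step [0.0866 0.     0.05  ] 2.3980815347721824
to [ 0.4849 -0.0759  0.0645] step [0.   0.   0.13] 3.1175059952038375
```

>>> {"name": "run_rows", "arguments": {"plan": [{"xyz": [0,0.0012,0.0216]},{"xyz": [0,0.0012,0.0216]},{"xyz": [0,0,0.0216]},{"xyz": [0.0016,0,0.0216]},{"xyz": [0,0,0.0216]},{"xyz": [0,0,0.0216]},{},{}]}}

```text
clock: 6.35
ee_pos: [0.4861, -0.0759, 0.0659]
tcp_rot: [[-0.346, 0.713, 0.61], [0.359, 0.702, -0.616], [-0.867, 0.006, -0.498]]
contact_force: [-0.6, -0.4, 0.7]
gripper_width: 0.0851
gripper_force: 0.0
```

```bash
python3 p1.py; python3 -c "
from h import *
f=arm.grab_frame('top')[200:300,290:430];g=arm.grab_frame('side')[170:290,290:410]
o=np.zeros((400,800,3),'u1');o[:286,:400]=cv2.resize(f,(400,286));o[:,400:]=cv2.resize(g,(400,400));cv2.imwrite('pics/g1.png',o)"
```

```text
q [ 20.2482  25.124  -58.4372 -29.3701 -52.0958  47.9401]
rotvec [-0.2253  0.1187 -0.5084]
to [0.4053 0.0037 0.2295] step [-0.085  -0.0008 -0.1801] 4.7755961373468105
to [0.4053 0.0037 0.1295] step [0.0866 0.     0.05  ] 2.3980815347721824
to [ 0.4849 -0.0759  0.0645] step [0.   0.   0.13] 3.1175059952038375
```

View pics/g1.png

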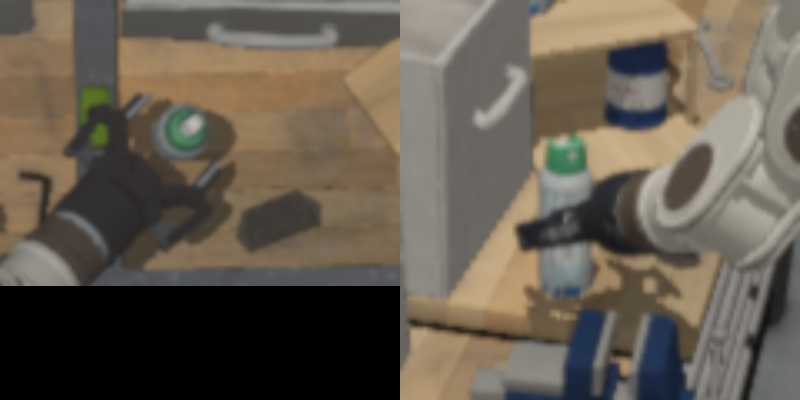

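The top crop shows the open fingertips at (145,98) and (225,168), straddling the can at (185,130). The can looks rather near the finger ends, so I check.

```bash
python3 - <<'E'
from h import *
s=arm.state();R=np.array(s["tcp_rot"]);p=np.array(s["ee_pos"])
for n,(x0,y0,k) in dict(top=(290,200,2.857),side=(290,170,3.333)).items():
    f=lambda q:(proj(n,q)-[x0,y0])*k
    print(n,"tcp",f(p),"tips",f(p+.048*R[:,1]),f(p-.048*R[:,1]),"open tips -13",f(p+.048*R[:,1]-.013*R[:,2]),f(p-.048*R[:,1]-.013*R[:,2]),"can foot/top",f([.472,-.063,0]),f([.472,-.063,.158]))
E
```

```text
top tcp [186.2456 119.7927] tips [150.7215  85.4707] [221.8522 154.1944] open tips -13 [142.9751  93.2907] [214.4896 162.4208] can foot/top [170.2054 137.1205] [181.136  129.9678]
side tcp [154.4828 221.2347] tips [110.2745 234.0691] [197.5719 208.7253] open tips -13 [116.2074 233.4676] [203.9951 207.9528] can foot/top [165.2118 288.4354] [166.6936 142.48  ]
```

>>> {"name": "run_rows", "arguments": {"plan": [{},{},{},{},{},{},{},{}], "aperture": 0.03, "squeeze": 40}}

```text
clock: 7.12
ee_pos: [0.4861, -0.0748, 0.0653]
tcp_rot: [[-0.346, 0.711, 0.612], [0.357, 0.703, -0.615], [-0.867, 0.006, -0.497]]
contact_force: [-2.6, 2.3, 7.0]
gripper_width: 0.0489
gripper_force: 41.0
```

>>> {"name": "run_rows", "arguments": {"plan": [{"xyz": [-0.0087,0,-0.005]},{"xyz": [-0.0173,0,-0.01]},{"xyz": [-0.0173,0,-0.01]},{}]}}

```text
clock: 7.45
ee_pos: [0.4866, -0.0745, 0.117]
tcp_rot: [[-0.345, 0.711, 0.613], [0.359, 0.704, -0.613], [-0.867, 0.009, -0.498]]
contact_force: [0.3, 0.3, -1.3]
gripper_width: 0.0488
gripper_force: 42.0
```

```bash
python3 -c "
from h import *
log();print(arm.state()['ee_pos'])"
```

```text
q [ 20.3914  14.8089 -56.2099 -16.9865 -52.0541  47.9415]
[ 0.4866 -0.0745  0.117 ]
```

```bash
cat > p2.py <<'E'
from h import *
import sys
def go(objs,az=-55,p=30,off=.0186,dz=.0653):
    a=np.radians(az);d=np.array([np.cos(a),np.sin(a),0])
    plan([np.array([*rw(x,y),z+dz])+off*d for x,y,z in objs],az,p)
if __name__=="__main__":
    log();go([(-.03,-.035,.18),(-.03,-.035,.14),(.072,-.035,.14)])
E
python3 p2.py
```

```text
q [ 20.3914  14.8089 -56.2099 -16.9865 -52.0541  47.9415]
rotvec [8.6654 0.1103 4.4261]
to [ 0.4782 -0.3982  0.2453] step [-0.2413 -0.1926  0.1614] 8.354446255080527
to [ 0.4782 -0.3982  0.2053] step [0.0346 0.     0.02  ] 0.9592326139088724
to [ 0.5365 -0.4819  0.2053] step [-0.051  -0.0002  0.0883] 2.446043165467625
```

>>> {"name": "run_rows", "arguments": {"plan": [{"xyz": [-0.0173,0,-0.01]},{"xyz": [-0.0173,0,-0.01]},{"xyz": [-0.0173,0,-0.01]},{"xyz": [-0.0173,0,-0.01]},{"r": [2.9,0,1.5]},{"r": [2.9,0.1,1.5]},{"r": [2.9,0,1.4]},{}]}}

```text
clock: 8.12
ee_pos: [0.4866, -0.0739, 0.1936]
tcp_rot: [[-0.292, 0.819, 0.493], [0.408, 0.573, -0.71], [-0.865, -0.006, -0.502]]
contact_force: [1.1, 0.4, -1.7]
gripper_width: 0.0484
gripper_force: 42.0
```

```bash
python3 p2.py
```

```text
q [ 22.8079   7.7107 -40.8383  21.7773 -57.781   66.6748]
rotvec [-0.1844 -0.1354  0.3089]
to [ 0.4782 -0.3982  0.2453] step [-0.1752 -0.1929  0.2   ] 7.878390813275997
to [ 0.4782 -0.3982  0.2053] step [0.0346 0.     0.02  ] 0.9592326139088724
to [ 0.5365 -0.4819  0.2053] step [-0.051  -0.0002  0.0883] 2.446043165467625
```

>>> {"name": "run_rows", "arguments": {"plan": [{"xyz": [-0.0144,0,-0.0083]},{"xyz": [-0.0144,0,-0.0083]},{"xyz": [-0.0144,0,-0.0083]},{"xyz": [-0.011,-0.0161,0.0187]},{"xyz": [-0.011,-0.0161,0.0187]},{"xyz": [-0.011,-0.0161,0.0187]},{"xyz": [-0.011,-0.0161,0.0187]},{"xyz": [-0.011,-0.0161,0.0187]},{"xyz": [-0.011,-0.0161,0.0187]},{"xyz": [-0.011,-0.0161,0.0187]},{"xyz": [-0.011,-0.0161,0.0187]},{"xyz": [-0.011,-0.0161,0.0187]},{"xyz": [-0.011,-0.0161,0.0187]},{"r": [-0.2,-0.1,0.3]},{},{}]}}

```text
clock: 9.45
ee_pos: [0.4766, -0.3448, 0.2448]
tcp_rot: [[-0.288, 0.819, 0.496], [0.41, 0.574, -0.709], [-0.865, -0.001, -0.501]]
contact_force: [0.5, -0.3, -1.2]
gripper_width: 0.0486
gripper_force: 42.4
```

```bash
python3 p2.py
```

```text
q [-21.6797  -0.7931 -47.4921 -11.9687 -28.4058  18.173 ]
rotvec [-0.0236 -0.0742  0.0645]
to [ 0.4782 -0.3982  0.2453] step [-0.0228 -0.0293  0.0384] 1.2815206038513993
to [ 0.4782 -0.3982  0.2053] step [0.0346 0.     0.02  ] 0.9592326139088724
to [ 0.5365 -0.4819  0.2053] step [-0.051  -0.0002  0.0883] 2.446043165467625
```

>>> {"name": "run_rows", "arguments": {"plan": [{"xyz": [-0.0114,-0.0146,0.0192]},{"xyz": [-0.0114,-0.0147,0.0192]},{"xyz": [0.0173,0,0.01]},{"xyz": [0.0173,0,0.01]},{},{}]}}

```text
clock: 9.95
ee_pos: [0.4789, -0.3969, 0.2046]
tcp_rot: [[-0.291, 0.818, 0.496], [0.411, 0.575, -0.707], [-0.864, -0.002, -0.503]]
contact_force: [0.6, -0.0, -1.2]
gripper_width: 0.0482
gripper_force: 42.4
```

```bash
python3 p2.py;  python3 -c "
from h import *
f=arm.grab_frame('top');g=arm.grab_frame('side')
cv2.imwrite('pics/t2.png',f);cv2.imwrite('pics/s2.png',g)
f=f[140:290,400:580];g=g[100:270,300:420]
o=np.zeros((600,800,3),'u1');o[:375,:450]=cv2.resize(f,(450,375));o[:496,450:]=cv2.resize(g,(350,496));cv2.imwrite('pics/g2.png',o)"
```

```text
q [-29.0301   7.1668 -48.2738 -22.526  -22.191   13.6258]
rotvec [ 0.0474 -0.2079  0.1397]
to [ 0.4782 -0.3982  0.2453] step [-0.0356 -0.0013 -0.0197] 0.9768500532356804
to [ 0.4782 -0.3982  0.2053] step [0.0346 0.     0.02  ] 0.9592326139088724
to [ 0.5365 -0.4819  0.2053] step [-0.051  -0.0002  0.0883] 2.446043165467625
```

View pics/g2.png

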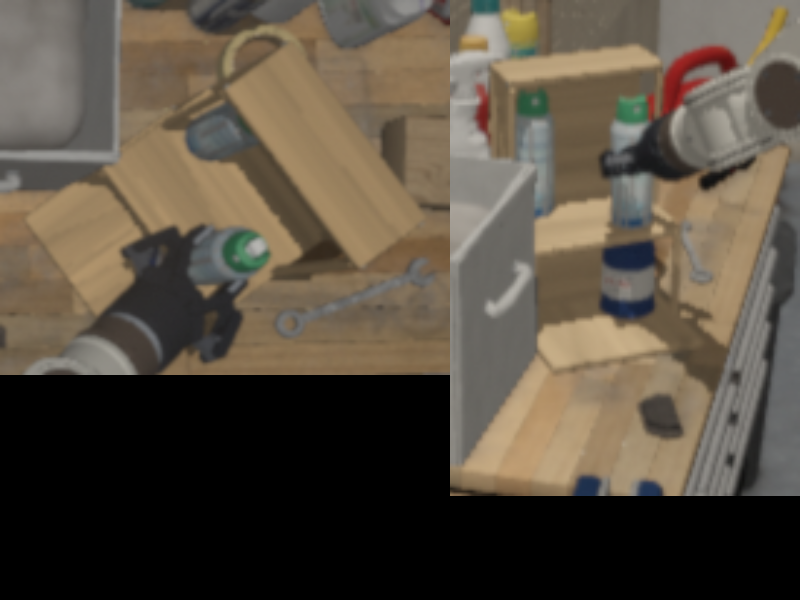

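The can is held upright over the upper step's right half, with its cap at about (499,240) in the full top frame. I check it against the rack in both views.

```bash
python3 - <<'E'
from h import *
t=cv2.imread("pics/t2.png");s=cv2.imread("pics/s2.png")
ox,oy,th=json.load(open("rack.json"))
def rk(p):
    d=np.array(p[:2])-[ox,oy];return np.array([d[0]*np.cos(th)+d[1]*np.sin(th),-d[0]*np.sin(th)+d[1]*np.cos(th),p[2]])
a,b=mask(t,(60,60,40),(90,255,255),(480,225,515,255));c,d=mask(s,(50,80,40),(90,255,255),(352,125,375,145));print(a,b,c,d)
p,e=tri(("top",*a),("side",*c));print("cap rack",rk(p),e,rk(onz("top",*a,.297)))
# other can cap in side view, at z=.132+.145
c2,d2=mask(s,(50,80,40),(90,255,255),(320,125,345,145));print("other cap side",c2,d2,rk(onz("side",*c2,.277)))
c2,d2=mask(s,(50,80,40),(90,255,255),(352,125,375,145));print("cap side",rk(onz("side",*c2,.139+.145)))
# rack corners seen from the side: front roof corners z=.318
for (u,v),z in (((497,83),.318),((660,64),.318),((535,250),.132),((672,228),.132)):
    print(rk(onz("side",300+(u-450)/2.917,100+v/2.917,z)))
E
```

```text
[496.3273 240.8788] [489 233  18  16 165] [362.1014 137.4783] [357 133  11   9  69]
cap rack [-0.0301 -0.0303  0.2871] 0.0026378203300465924 [-0.034  -0.0297  0.297 ]
other cap side [327.9355 135.3387] [324 131   9   9  62] [0.0597 0.0629 0.277 ]
cap side [-0.0216 -0.0327  0.284 ]
[0.0287 0.1169 0.318 ]
[ 0.026  -0.0899  0.318 ]
[-0.0423  0.0962  0.132 ]
[-0.041  -0.0842  0.132 ]
```

>>> {"name": "run_rows", "arguments": {"plan": [{"xyz": [-0.0064,0,0.011]},{"xyz": [-0.0064,0,0.011]},{"xyz": [-0.0064,0,0.011]},{"xyz": [-0.0064,0,0.011]},{}]}}

```text
clock: 10.47
ee_pos: [0.5113, -0.4428, 0.2109]
tcp_rot: [[-0.281, 0.82, 0.499], [0.407, 0.573, -0.712], [-0.869, 0.003, -0.494]]
contact_force: [0.5, -0.9, 0.2]
gripper_width: 0.0482
gripper_force: 42.4
```

>>> {"name": "run_rows", "arguments": {"plan": [{"xyz": [-0.0064,0,0.011]},{"xyz": [-0.0064,0,0.011]},{"xyz": [-0.0064,0,0.011]},{"xyz": [-0.0062,0,0.011]},{},{}]}}

```text
clock: 10.97
ee_pos: [0.5428, -0.4802, 0.2103]
tcp_rot: [[-0.284, 0.814, 0.507], [0.406, 0.581, -0.705], [-0.869, 0.006, -0.496]]
contact_force: [9.1, 4.7, -1.1]
gripper_width: 0.0482
gripper_force: 47.7
```

```bash
python3 p2.py
```

```text
q [-34.3746  15.9121 -35.7096 -20.3729 -17.2163  10.5514]
rotvec [ 0.6103  0.2945 -0.0201]
to [ 0.4782 -0.3982  0.2453] step [ 0.0218 -0.006  -0.1077] 2.639829101313456
to [ 0.4782 -0.3982  0.2053] step [0.0346 0.     0.02  ] 0.9592326139088724
to [ 0.5365 -0.4819  0.2053] step [-0.051  -0.0002  0.0883] 2.446043165467625
```

>>> {"name": "run_rows", "arguments": {"plan": [{"xyz": [0,0.004,0]},{"xyz": [0,0.004,0]},{},{}]}}

```text
clock: 11.3
ee_pos: [0.5442, -0.4773, 0.2076]
tcp_rot: [[-0.286, 0.819, 0.497], [0.409, 0.573, -0.71], [-0.866, 0.001, -0.499]]
contact_force: [-0.6, 1.1, -2.3]
gripper_width: 0.0483
gripper_force: 47.6
```

```bash
python3 p2.py
```

```text
q [-33.6528  16.1646 -35.5196 -19.9445 -18.3846  11.0915]
rotvec [ 0.0013  0.0522 -0.0514]
to [ 0.4782 -0.3982  0.2453] step [ 0.0186 -0.0088 -0.1078] 2.631412589148644
to [ 0.4782 -0.3982  0.2053] step [0.0346 0.     0.02  ] 0.9592326139088724
to [ 0.5365 -0.4819  0.2053] step [-0.051  -0.0002  0.0883] 2.446043165467625
```

>>> {"name": "run_rows", "arguments": {"plan": [{"xyz": [0,0.004,0]},{"xyz": [0.003,0,0.0017]},{"xyz": [0.003,0,0.0018]},{"xyz": [0.002,0,0.001]},{},{}]}}

```text
clock: 11.8
ee_pos: [0.5472, -0.475, 0.1976]
tcp_rot: [[-0.286, 0.819, 0.497], [0.41, 0.573, -0.709], [-0.866, 0.001, -0.5]]
contact_force: [0.6, -0.3, -1.0]
gripper_width: 0.0486
gripper_force: 47.5
```

```bash
python3 p2.py|head -3;  python3 -c "
from h import *
g=arm.grab_frame('side')
cv2.imwrite('pics/s3.png',g)
g=g[110:190,310:420]
cv2.imwrite('pics/g3.png',cv2.resize(g,(770,560)))"
```

```text
q [-33.2243  17.3434 -35.8777 -21.3476 -18.747   11.3482]
rotvec [-0.0076 -0.002  -0.0514]
to [ 0.4782 -0.3982  0.2453] step [ 0.01   -0.0125 -0.1126] 2.7280046927586032
```

View pics/g3.png

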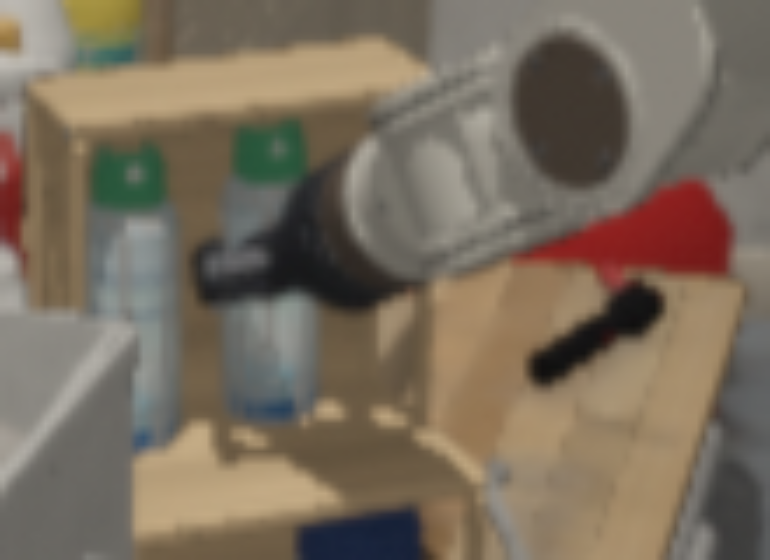

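The can is upright under the roof, with its foot at about (265,415) in the crop just above the floor and the left finger clear of the other can. I lower it to contact and then release with a small opening.

>>> {"name": "run_rows", "arguments": {"plan": [{"xyz": [0.0013,0,0.0008]},{}]}}

```text
clock: 12.02
ee_pos: [0.5477, -0.4755, 0.1975]
tcp_rot: [[-0.284, 0.82, 0.497], [0.409, 0.573, -0.71], [-0.867, 0.001, -0.498]]
contact_force: [-0.7, -0.1, 1.0]
gripper_width: 0.0481
gripper_force: 47.6
```

>>> {"name": "run_rows", "arguments": {"plan": [{"xyz": [0.0013,0,0.0008]},{},{}]}}

```text
clock: 12.27
ee_pos: [0.5481, -0.4761, 0.1974]
tcp_rot: [[-0.282, 0.82, 0.498], [0.408, 0.572, -0.712], [-0.868, 0.002, -0.496]]
contact_force: [-2.3, 0.9, 5.1]
gripper_width: 0.0482
gripper_force: 47.7
```

>>> {"name": "run_rows", "arguments": {"plan": [{},{},{}], "aperture": 0.058}}

```text
clock: 12.52
ee_pos: [0.5472, -0.4747, 0.1941]
tcp_rot: [[-0.287, 0.819, 0.497], [0.411, 0.574, -0.709], [-0.865, 0.0, -0.501]]
contact_force: [0.6, -0.2, 0.2]
gripper_width: 0.0577
gripper_force: 0.0
```

>>> {"name": "run_rows", "arguments": {"plan": [{"xyz": [0.0035,0,-0.006]},{"xyz": [0.005,0,-0.0087]},{"xyz": [0.005,0,-0.0087]},{}]}}

```text
clock: 12.85
ee_pos: [0.5303, -0.4508, 0.1934]
tcp_rot: [[-0.289, 0.819, 0.496], [0.411, 0.574, -0.708], [-0.865, -0.0, -0.502]]
contact_force: [-0.6, 0.2, -1.1]
gripper_width: 0.0581
gripper_force: 0.0
```

```bash
python3 -c "
from h import *
g=arm.grab_frame('side')
cv2.imwrite('pics/s4.png',g);c,d=mask(g,(50,80,40),(90,255,255),(335,120,360,145));print(c,d,proj('side',[*rw(.072,-.022),.277]))
g=cv2.imread('pics/s3.png');c,d=mask(g,(50,80,40),(90,255,255),(335,120,360,145));print(c,d)
"
```

```text
[348.2857 131.6984] [344 128  10   8  63] [348.9581 131.4598]
[348.0339 131.7966] [344 128   9   8  59]
```

>>> {"name": "run_rows", "arguments": {"plan": [{"xyz": [0.01,0,-0.0173]},{"xyz": [0.01,0,-0.0173]},{"xyz": [0.01,0,-0.0173]},{"xyz": [0.01,0,-0.0173]},{"xyz": [0.01,0,-0.0173]},{"xyz": [0.01,0,-0.0173]},{"xyz": [-0.0217,0,-0.0125]},{"xyz": [-0.0217,0,-0.0125]},{"xyz": [-0.0217,0,-0.0125]},{"xyz": [-0.0217,0,-0.0125]},{"xyz": [0,0,-0.025]},{"xyz": [0,0,-0.025]},{"xyz": [0,0,-0.025]},{"xyz": [0,0,-0.025]},{},{}], "aperture": 0.074}}

```text
clock: 14.23
ee_pos: [0.414, -0.2831, 0.3469]
tcp_rot: [[-0.283, 0.818, 0.5], [0.408, 0.575, -0.709], [-0.868, 0.004, -0.497]]
contact_force: [0.5, -0.5, 0.3]
gripper_width: 0.074
gripper_force: 0.0
```

```bash
cat > p3.py <<'E'
from h import *
log();s=arm.state();p=np.array(s["ee_pos"]);R=np.array(s["tcp_rot"]);z=R[:,2]
print("r,azim",np.hypot(*p[:2]),np.degrees(np.arctan2(p[1],p[0])),"tool az,pitch",np.degrees(np.arctan2(z[1],z[0])),np.degrees(np.arcsin(-z[2])))
for d in(3.7,-3.7):
    Q=Ro.from_euler("z",d,degrees=True).as_matrix();print("row",d,R.T@(Q@p-p),Ro.from_matrix(R.T@Q@R).as_rotvec(degrees=True))
E
python3 p3.py
```

```text
q [-14.5231 -20.7322 -43.4168  14.1865 -34.1216  23.0569]
r,azim 0.5015548438566968 -34.365929256467496 tool az,pitch -54.78812611039714 29.783412105533696
row 3.7 [ 0.0062  0.0299 -0.0107] [-3.2112  0.0134 -1.8379]
row -3.7 [-0.0053 -0.0307  0.009 ] [ 3.2112 -0.0134  1.8379]
```

>>> {"name": "run_rows", "arguments": {"plan": [{"xyz": [0.0062,0.0299,-0.0107],"r": [-3.21,0.01,-1.84]},{"xyz": [0.0062,0.0299,-0.0107],"r": [-3.21,0.01,-1.84]},{"xyz": [0.0062,0.0299,-0.0107],"r": [-3.21,0.01,-1.84]},{"xyz": [0.0062,0.0299,-0.0107],"r": [-3.21,0.01,-1.84]},{"xyz": [0.0062,0.0299,-0.0107],"r": [-3.21,0.01,-1.84]},{"xyz": [0.0062,0.0299,-0.0107],"r": [-3.21,0.01,-1.84]},{"xyz": [0.0062,0.0299,-0.0107],"r": [-3.21,0.01,-1.84]},{"xyz": [0.0062,0.0299,-0.0107],"r": [-3.21,0.01,-1.84]},{"xyz": [0.0062,0.0299,-0.0107],"r": [-3.21,0.01,-1.84]},{"xyz": [0.0062,0.0299,-0.0107],"r": [-3.21,0.01,-1.84]},{"xyz": [0.0062,0.0299,-0.0107],"r": [-3.21,0.01,-1.84]},{"xyz": [0.0062,0.0299,-0.0107],"r": [-3.21,0.01,-1.84]},{"xyz": [0.0062,0.0299,-0.0107],"r": [-3.21,0.01,-1.84]},{"xyz": [0.0062,0.0299,-0.0107],"r": [-3.21,0.01,-1.84]},{"xyz": [0.0062,0.0299,-0.0107],"r": [-3.21,0.01,-1.84]},{"xyz": [0.0062,0.0299,-0.0107],"r": [-3.21,0.01,-1.84]},{"xyz": [0.0062,0.0299,-0.0107],"r": [-3.21,0.01,-1.84]},{"xyz": [0.0062,0.0299,-0.0107],"r": [-3.21,0.01,-1.84]},{"xyz": [0.0062,0.0299,-0.0107],"r": [-3.21,0.01,-1.84]},{}]}}

```text
clock: 15.9
ee_pos: [0.4047, 0.296, 0.345]
tcp_rot: [[-0.483, -0.27, 0.833], [-0.131, 0.963, 0.236], [-0.866, 0.004, -0.501]]
contact_force: [-0.3, -0.1, 1.1]
gripper_width: 0.0739
gripper_force: 0.0
```

```bash
cat >> p3.py <<'E'
g=np.array([.513,.346,.05])
T=Rt(20,30);tc=g+.021*T[:,2];plan([tc-.13*T[:,2]+[0,0,.1],tc-.13*T[:,2],tc],20,30)
E
python3 p3.py
python3 - <<'E'
from h import *
t=cv2.imread("pics/top0.png");print("can now seen");f=arm.grab_frame("top");cv2.imwrite("pics/t5.png",f)
c,b=mask(f,(19,128,110),(24,255,255),(185,220,222,250));print("jar",c,b)
h=cv2.cvtColor(t,cv2.COLOR_BGR2HSV)[180:215,150:205];m=(h[:,:,2]<45).astype('u1');n,l,s,c=cv2.connectedComponentsWithStats(m);i=1+np.argmax(s[1:,4]);ys,xs=np.where(l==i);j=xs.argmax();print("torch end",xs[j]+150,ys[j]+180,onz("top",xs[j]+150,ys[j]+180,.02))
E
```

```text
q [ 55.9273 -20.6344 -43.4229  14.3184 -33.9144  23.1724]
r,azim 0.5013814135671623 36.18773345272369 tool az,pitch 15.79488348280756 30.044066412372608
row 3.7 [ 0.0063  0.0299 -0.0106] [-3.2028  0.0161 -1.8525]
row -3.7 [-0.0053 -0.0307  0.0089] [ 3.2028 -0.0161  1.8525]
rotvec [-3.6411 -0.0349 -2.3925]
to [0.4243 0.3137 0.2045] step [0.1095 0.0099 0.0915] 3.4293352893197064
to [0.4243 0.3137 0.1045] step [0.0866 0.     0.05  ] 2.3980815347721824
to [0.5301 0.3522 0.0395] step [0.   0.   0.13] 3.117505995203837
can now seen
jar [201.4203 234.7912] [191 225  22  21 364]
torch end 191 201 [0.6165 0.3931 0.02  ]
```

>>> {"name": "run_rows", "arguments": {"plan": [{"r": [-3.64,-0.03,-2.39]},{"xyz": [0.0196,0.001,0.01415]},{"xyz": [0.0196,0.001,0.01415]},{"xyz": [0.0196,0.001,0.01415]},{"xyz": [0.0196,0.001,0.01415]},{"xyz": [0.0196,0.001,0.01415]},{"xyz": [0.0196,0.001,0.01415]},{"xyz": [0.0196,0.001,0.01415]},{"xyz": [0.0196,0.001,0.01415]},{"xyz": [0.0196,0.001,0.01415]},{"xyz": [0.0196,0.001,0.01415]},{},{}]}}

```text
clock: 17.03
ee_pos: [0.4357, 0.3243, 0.1119]
tcp_rot: [[-0.488, -0.325, 0.81], [-0.176, 0.946, 0.273], [-0.855, -0.01, -0.519]]
contact_force: [0.3, -0.8, 0.7]
gripper_width: 0.0736
gripper_force: 0.0
```

```bash
python3 p3.py|tail -4
```

```text
rotvec [-1.1796 -1.2753 -0.0641]
to [0.4243 0.3137 0.2045] step [-0.0731 -0.0061 -0.0587] 2.2523280623871527
to [0.4243 0.3137 0.1045] step [0.0866 0.     0.05  ] 2.3980815347721824
to [0.5301 0.3522 0.0395] step [0.   0.   0.13] 3.117505995203837
```

>>> {"name": "run_rows", "arguments": {"plan": [{"r": [-1.18,-1.28,-0.06]},{"xyz": [0.0068,-0.003,0]},{"xyz": [0.0068,-0.003,0.005]},{"xyz": [0,0,0.0165]},{"xyz": [0,0,0.0165]},{"xyz": [0,0,0.0165]},{"xyz": [0,0,0.0165]},{},{}]}}

```text
clock: 17.78
ee_pos: [0.4977, 0.3506, 0.0741]
tcp_rot: [[-0.475, -0.336, 0.813], [-0.169, 0.942, 0.29], [-0.864, 0.001, -0.504]]
contact_force: [0.3, -0.7, 0.2]
gripper_width: 0.0742
gripper_force: 0.0
```

```bash
python3 p3.py
```

```text
q [ 46.2895  29.0086 -56.4641 -52.3227 -22.7824  14.2409]
r,azim 0.6088013413677921 35.15908913554956 tool az,pitch 19.649049268473277 30.276196376987173
row 3.7 [ 0.0059  0.0375 -0.0101] [-3.1953  0.0027 -1.8654]
row -3.7 [-0.0047 -0.0382  0.008 ] [ 3.1953 -0.0027  1.8654]
rotvec [-0.3036 -0.2761 -0.2238]
to [0.4243 0.3137 0.2045] step [-0.0721 -0.0095 -0.1359] 3.6951415404069317
to [0.4243 0.3137 0.1045] step [0.0866 0.     0.05  ] 2.3980815347721824
to [0.5301 0.3522 0.0395] step [0.   0.   0.13] 3.117505995203837
```

>>> {"name": "run_rows", "arguments": {"plan": [{"xyz": [0.0072,-0.0048,0],"r": [-0.3,-0.28,-0.22]},{"xyz": [0.0073,-0.0047,0]},{}]}}

```text
clock: 18.03
ee_pos: [0.492, 0.3377, 0.0597]
tcp_rot: [[-0.472, -0.343, 0.812], [-0.174, 0.939, 0.295], [-0.864, -0.002, -0.504]]
contact_force: [-0.5, -0.4, -0.4]
gripper_width: 0.074
gripper_force: 0.0
```

```bash
python3 p3.py | grep -E "q|Error|to \[0.5"
```

```text
q [ 45.2975  32.019  -58.8291 -58.0296 -21.6836  13.2618]
to [0.5301 0.3522 0.0395] step [0.   0.   0.13] 3.117505995203837
```

>>> {"name": "run_rows", "arguments": {"plan": [{"xyz": [0,0,0.011]},{"xyz": [0,0,0.011]},{"xyz": [0,0,0.011]},{"xyz": [0,0,0.011]},{},{}]}}

```text
clock: 18.53
ee_pos: [0.5301, 0.3528, 0.0376]
tcp_rot: [[-0.471, -0.343, 0.813], [-0.173, 0.939, 0.296], [-0.865, -0.001, -0.501]]
contact_force: [-1.0, -0.5, -0.3]
gripper_width: 0.074
gripper_force: 0.0
```

```bash
python3 p3.py
python3 -c "
from h import *
f=arm.grab_frame('top')[180:280,130:270];g=arm.grab_frame('side')[260:380,230:350]
o=np.zeros((400,800,3),'u1');o[:286,:400]=cv2.resize(f,(400,286));o[:,400:]=cv2.resize(g,(400,400));cv2.imwrite('pics/g4.png',o)"
```

```text
q [ 42.8518  36.9064 -53.6259 -58.3697 -19.6129  11.8686]
r,azim 0.6367401608615769 33.64532642045048 tool az,pitch 20.02390617482537 30.09527332853695
row 3.7 [ 0.0055  0.0396 -0.0095] [-3.2012 -0.0028 -1.8553]
row -3.7 [-0.0042 -0.0403  0.0073] [3.2012 0.0028 1.8553]
rotvec [ 0.0207 -0.0953  0.0621]
to [0.4243 0.3137 0.2045] step [-0.0882 -0.0005 -0.1811] 4.830778527980158
to [0.4243 0.3137 0.1045] step [0.0866 0.     0.05  ] 2.3980815347721824
to [0.5301 0.3522 0.0395] step [0.   0.   0.13] 3.117505995203837
```

View pics/g4.png

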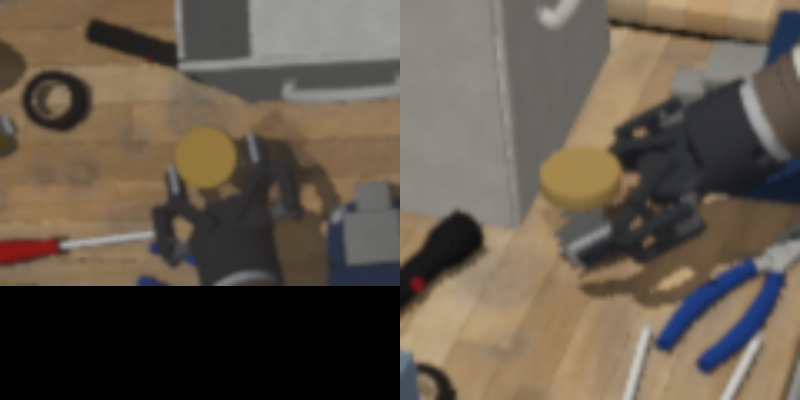

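The fingers straddle the jar: its lid is at (205,157) in the crop, with fingertips at (172,180) and (252,150). I close.

>>> {"name": "run_rows", "arguments": {"plan": [{},{},{},{},{},{}], "aperture": 0.045, "squeeze": 50}}

```text
clock: 19.13
ee_pos: [0.529, 0.3522, 0.038]
tcp_rot: [[-0.471, -0.343, 0.813], [-0.173, 0.939, 0.296], [-0.865, -0.001, -0.502]]
contact_force: [-2.8, -3.1, 3.1]
gripper_width: 0.0608
gripper_force: 54.8
```

>>> {"name": "run_rows", "arguments": {"plan": [{"xyz": [-0.0087,0,-0.005]},{"xyz": [-0.0087,0,-0.005]},{},{}]}}

```text
clock: 19.47
ee_pos: [0.5287, 0.3528, 0.0574]
tcp_rot: [[-0.472, -0.345, 0.812], [-0.174, 0.939, 0.297], [-0.864, -0.001, -0.503]]
contact_force: [-0.7, -0.2, -4.0]
gripper_width: 0.0604
gripper_force: 55.2
```

```bash
python3 -c "
from h import *
f=arm.grab_frame('top');g=arm.grab_frame('side');cv2.imwrite('pics/s6.png',g)
a,b=mask(f,(19,128,110),(24,255,255),(185,215,222,250));c,d=mask(g,(19,110,120),(24,255,255),(262,285,300,330));print(a,b,c,d,tri(('top',*a),('side',*c)))"
```

```text
[198.7062 233.938 ] [188 224  22  21 371] [282.6464 306.9507] [271 298  24  19 345] (array([0.5145, 0.3485, 0.1038]), np.float64(0.0007245659737275348))
```

>>> {"name": "run_rows", "arguments": {"plan": [{"xyz": [-0.0173,0,-0.01]},{"xyz": [-0.0173,0,-0.01]},{"xyz": [-0.0173,0,-0.01]},{"xyz": [-0.0173,0,-0.01]},{"xyz": [-0.0058,0,-0.025]},{"xyz": [-0.0058,0,-0.025]},{"xyz": [-0.0058,0,-0.025]},{"xyz": [-0.0058,0,-0.025]},{"xyz": [-0.0058,0,-0.025]},{"xyz": [-0.0058,0,-0.025]},{"xyz": [-0.0058,0,-0.025]},{}]}}

```text
clock: 20.57
ee_pos: [0.4045, 0.3075, 0.2631]
tcp_rot: [[-0.469, -0.345, 0.813], [-0.172, 0.938, 0.3], [-0.866, 0.001, -0.499]]
contact_force: [1.0, -0.2, -2.8]
gripper_width: 0.0606
gripper_force: 56.2
```

```bash
python3 p3.py | head -4
```

```text
q [ 53.9209 -13.9842 -54.2836  -5.5875 -28.712   18.4734]
r,azim 0.5080916977697255 37.244646545096806 tool az,pitch 20.243379211179416 29.962605129177945
row 3.7 [ 0.0053  0.031  -0.0092] [-3.2055  0.0037 -1.8479]
row -3.7 [-0.0043 -0.0317  0.0074] [ 3.2055 -0.0037  1.8479]
```

>>> {"name": "run_rows", "arguments": {"plan": [{"xyz": [-0.0043,-0.0317,0.0074],"r": [3.205,0,1.848]},{"xyz": [-0.0043,-0.0317,0.0074],"r": [3.205,0,1.848]},{"xyz": [-0.0043,-0.0317,0.0074],"r": [3.205,0,1.848]},{"xyz": [-0.0043,-0.0317,0.0074],"r": [3.205,0,1.848]},{"xyz": [-0.0043,-0.0317,0.0074],"r": [3.205,0,1.848]},{"xyz": [-0.0043,-0.0317,0.0074],"r": [3.205,0,1.848]},{"xyz": [-0.0043,-0.0317,0.0074],"r": [3.205,0,1.848]},{"xyz": [-0.0043,-0.0317,0.0074],"r": [3.205,0,1.848]},{"xyz": [-0.0043,-0.0317,0.0074],"r": [3.205,0,1.848]},{"xyz": [-0.0043,-0.0317,0.0074],"r": [3.205,0,1.848]},{"xyz": [-0.0043,-0.0317,0.0074],"r": [3.205,0,1.848]},{"xyz": [-0.0043,-0.0317,0.0074],"r": [3.205,0,1.848]},{"xyz": [-0.0043,-0.0317,0.0074],"r": [3.205,0,1.848]},{"xyz": [-0.0043,-0.0317,0.0074],"r": [3.205,0,1.848]},{"xyz": [-0.0043,-0.0317,0.0074],"r": [3.205,0,1.848]},{"xyz": [-0.0043,-0.0317,0.0074],"r": [3.205,0,1.848]},{"xyz": [-0.0043,-0.0317,0.0074],"r": [3.205,0,1.848]},{"xyz": [-0.0043,-0.0317,0.0074],"r": [3.205,0,1.848]},{"xyz": [-0.0043,-0.0317,0.0074],"r": [3.205,0,1.848]},{"xyz": [-0.0043,-0.0317,0.0074],"r": [3.205,0,1.848]}]}}

```text
clock: 22.23
ee_pos: [0.4055, -0.3052, 0.2603]
tcp_rot: [[-0.298, 0.809, 0.506], [0.404, 0.587, -0.701], [-0.865, -0.004, -0.502]]
contact_force: [0.6, 0.4, -3.7]
gripper_width: 0.0606
gripper_force: 56.2
```

>>> {"name": "run_rows", "arguments": {"plan": [{}], "quiet": true}}

```text
ok
```

```bash
cat > p4.py <<'E'
from h import *
from p2 import go
log();go([(-.085,.05,.06),(-.085,.05,.02),(-.045,.05,.02)],off=.0155,dz=.038)
E
python3 p4.py
python3 - <<'E'
from h import *
ox,oy,th=json.load(open("rack.json"))
def rk(p):
    d=np.array(p[:2])-[ox,oy];return np.array([d[0]*np.cos(th)+d[1]*np.sin(th),-d[0]*np.sin(th)+d[1]*np.cos(th),p[2]])
s=arm.grab_frame("side");cv2.imwrite("pics/s7.png",s)
for nm,s in(("now",s),("start",cv2.imread("pics/side0.png"))):
  for box,z in (((335,120,360,145),.277),((318,120,336,145),.277)):
    c,d=mask(s,(50,80,40),(90,255,255),box);print(nm,"caps",c,d,rk(onz("side",*c,z)))
  h=cv2.cvtColor(s,cv2.COLOR_BGR2HSV);m=cv2.inRange(h,(105,120,20),(130,255,255))[170:215,340:385];ys,xs=np.where(m);print("filter",xs.min()+340,xs.max()+340,ys.min()+170,ys.max()+170)
  u=(xs.min()+xs.max())/2+340
  print("filter foot front",rk(onz("side",u,ys.max()+170,.012)))
E
```

```text
q [-20.3336 -13.7036 -54.4348  -5.6682 -29.0866  18.4525]
rotvec [ 0.4032 -0.1328  0.6198]
to [ 0.5146 -0.302   0.098 ] step [0.1105 0.0938 0.1326] 4.711982442138618
to [ 0.5146 -0.302   0.058 ] step [0.0346 0.     0.02  ] 0.959232613908873
to [ 0.5375 -0.3348  0.058 ] step [-0.02   -0.0001  0.0346] 0.959232613908872
now caps [348.6774 131.7903] [344 128  10   8  62] [ 0.069  -0.0197  0.277 ]
now caps [327.9344 135.377 ] [324 131   9   9  61] [0.0593 0.0631 0.277 ]
filter 353 369 184 207
filter foot front [-0.0167 -0.0396  0.012 ]Traceback (most recent call last):
  File "<stdin>", line 8, in <module>
  File "h.py", line 16, in mask
    n,l,s,c=cv2.connectedComponentsWithStats(m);i=1+np.argmax(s[1:,4]);return c[i]+[x0,y0],s[i]+[x0,y0,0,0,0]
                                                    ~~~~~~~~~^^^^^^^^^
    return _wrapfunc(a, 'argmax', axis=axis, out=out, **kwds)
    return bound(*args, **kwds)
ValueError: attempt to get argmax of an empty sequence
```

```bash
sed -i 's/^log();go.*/log();go([(-.085,.05,.06),(-.085,.05,.018),(-.06,.05,.018)],off=.0155,dz=.038)/' p4.py; python3 - <<'E'
from h import *
print([onz("top",447,203,z) for z in(.15,.2,.25)], onz("top",446,214,.1),rw(-.085,.05),rw(-.085,.107),rw(-.06,.1))
s=cv2.imread("pics/side0.png");print(tri(("top",447,203),("side",328,186)),tri(("top",447,203),("side",329,182)))
E
python3 p4.py
```

```text
[array([ 0.578, -0.31 ,  0.15 ]), array([ 0.5712, -0.2958,  0.2   ]), array([ 0.5644, -0.2815,  0.25  ])] [ 0.5549 -0.3205  0.1   ] [ 0.5057 -0.2893] [ 0.5525 -0.2566] [ 0.5611 -0.2811]
(array([ 0.58  , -0.3189,  0.1202]), np.float64(0.004283680797953508)) (array([ 0.5763, -0.314 ,  0.1384]), np.float64(0.006797579398132541))
q [-20.1934 -13.7068 -54.4233  -5.6694 -28.9674  18.4546]
rotvec [ 0.6419 -0.1578  0.6802]
to [ 0.5146 -0.302   0.098 ] step [0.1103 0.0919 0.133 ] 4.693745938969196
to [ 0.5146 -0.302   0.056 ] step [0.0364 0.     0.021 ] 1.0071942446043167
to [ 0.5289 -0.3225  0.056 ] step [-0.0125 -0.      0.0217] 0.599520383693045
```

```bash
sed -i 's/^log();go.*/log();go([(-.09,.038,.2),(-.09,.038,.018),(-.06,.038,.018)],off=.0155,dz=.038)/' p4.py; python3 p4.py
```

```text
q [-20.1934 -13.7068 -54.4233  -5.6694 -28.9674  18.4546]
rotvec [ 0.6419 -0.1578  0.6802]
to [ 0.5019 -0.3047  0.238 ] step [-0.0084  0.08    0.0586] 2.386377053750697
to [ 0.5019 -0.3047  0.056 ] step [0.1576 0.     0.091 ] 4.364508393285372
to [ 0.5191 -0.3293  0.056 ] step [-0.015 -0.     0.026] 0.7194244604316554
```

>>> {"name": "run_rows", "arguments": {"plan": [{"r": [0.64,-0.16,0.68]},{"xyz": [-0.0017,0.016,0.0117]},{"xyz": [-0.0017,0.016,0.0117]},{"xyz": [-0.0017,0.016,0.0117]},{"xyz": [-0.0017,0.016,0.0117]},{"xyz": [-0.0017,0.016,0.0117]},{},{}]}}

```text
clock: 23.03
ee_pos: [0.5054, -0.3016, 0.2394]
tcp_rot: [[-0.288, 0.815, 0.502], [0.407, 0.579, -0.707], [-0.867, 0.001, -0.499]]
contact_force: [-0.2, 0.1, -5.2]
gripper_width: 0.0608
gripper_force: 56.9
```

```bash
python3 p4.py
```

```text
q [-13.8682   1.2857 -45.9423 -10.0377 -34.4417  23.2929]
rotvec [0.3537 0.0988 0.1369]
to [ 0.5019 -0.3047  0.238 ] step [ 0.001  -0.0047  0.0012] 0.1178868691799142
to [ 0.5019 -0.3047  0.056 ] step [0.1576 0.     0.091 ] 4.364508393285372
to [ 0.5191 -0.3293  0.056 ] step [-0.015 -0.     0.026] 0.7194244604316554
```

>>> {"name": "run_rows", "arguments": {"plan": [{"xyz": [0.0131,0,0.0076]},{"xyz": [0.0131,0,0.0076]},{"xyz": [0.0131,0,0.0076]},{"xyz": [0.0131,0,0.0076]},{"xyz": [0.0131,0,0.0076]},{"xyz": [0.0131,0,0.0076]},{"xyz": [0.0131,0,0.0076]},{}]}}

```text
clock: 23.7
ee_pos: [0.5024, -0.3022, 0.1309]
tcp_rot: [[-0.292, 0.816, 0.498], [0.409, 0.578, -0.707], [-0.865, -0.002, -0.502]]
contact_force: [-0.3, 0.7, -4.2]
gripper_width: 0.0604
gripper_force: 56.8
```

```bash
python3 p4.py
```

```text
q [-14.0228  17.1451 -53.703  -33.3733 -34.3942  23.2565]
rotvec [ 0.1704 -0.1351  0.2573]
to [ 0.5019 -0.3047  0.238 ] step [-0.0936 -0.0019 -0.052 ] 2.5680880636591534
to [ 0.5019 -0.3047  0.056 ] step [0.1576 0.     0.091 ] 4.364508393285372
to [ 0.5191 -0.3293  0.056 ] step [-0.015 -0.     0.026] 0.7194244604316554
```

>>> {"name": "run_rows", "arguments": {"plan": [{"xyz": [0.013,-0.002,0.0075]},{"xyz": [0.013,0,0.0075]},{"xyz": [0.013,0,0.0075]},{"xyz": [0.013,0,0.0075]},{}]}}

```text
clock: 24.12
ee_pos: [0.5022, -0.304, 0.0725]
tcp_rot: [[-0.289, 0.817, 0.499], [0.408, 0.577, -0.707], [-0.866, -0.001, -0.5]]
contact_force: [-0.3, 0.6, -4.5]
gripper_width: 0.061
gripper_force: 56.8
```

```bash
python3 p4.py
```

```text
q [-14.2881  28.4705 -55.9765 -47.2335 -34.2105  23.0728]
rotvec [ 0.1948 -0.0095  0.1607]
to [ 0.5019 -0.3047  0.238 ] step [-0.1436 -0.0007 -0.0824] 3.9695284900558003
to [ 0.5019 -0.3047  0.056 ] step [0.1576 0.     0.091 ] 4.364508393285372
to [ 0.5191 -0.3293  0.056 ] step [-0.015 -0.     0.026] 0.7194244604316554
```

>>> {"name": "run_rows", "arguments": {"plan": [{"xyz": [0.012,0,0.007],"r": [0.17,-0.13,0.25]},{},{}]}}

```text
clock: 24.37
ee_pos: [0.5034, -0.3046, 0.0615]
tcp_rot: [[-0.281, 0.82, 0.499], [0.408, 0.573, -0.711], [-0.869, 0.004, -0.495]]
contact_force: [1.2, -0.6, -4.6]
gripper_width: 0.0603
gripper_force: 56.7
```

```bash
python3 p4.py
```

```text
q [-14.1674  31.0912 -56.1257 -50.2783 -34.5553  23.3705]
rotvec [ 0.0725  0.3342 -0.2329]
to [ 0.5019 -0.3047  0.238 ] step [-0.1525 -0.0013 -0.0889] 4.23335860110435
to [ 0.5019 -0.3047  0.056 ] step [0.1576 0.     0.091 ] 4.364508393285372
to [ 0.5191 -0.3293  0.056 ] step [-0.015 -0.     0.026] 0.7194244604316554
```

>>> {"name": "run_rows", "arguments": {"plan": [{"xyz": [-0.002,0,0.0104]},{"xyz": [-0.002,0,0.0104]},{"xyz": [-0.003,0,0.009],"r": [0,0.3,-0.2]},{},{}]}}

```text
clock: 24.78
ee_pos: [0.5206, -0.33, 0.0531]
tcp_rot: [[-0.284, 0.82, 0.498], [0.41, 0.573, -0.71], [-0.867, 0.003, -0.498]]
contact_force: [-0.2, 0.4, -3.5]
gripper_width: 0.0606
gripper_force: 56.7
```

```bash
python3 p4.py; python3 -c "
from h import *
t=arm.grab_frame('top');s=arm.grab_frame('side');cv2.imwrite('pics/s8.png',s)
o=np.zeros((480,800,3),'u1');o[:400,:400]=cv2.resize(t[170:290,400:520],(400,400));o[:480,400:]=cv2.resize(s[120:264,310:430],(400,480));cv2.imwrite('pics/g5.png',o)"
```

```text
q [-17.2122  33.1403 -52.8904 -50.0182 -32.0695  21.2692]
rotvec [ 0.0234  0.1163 -0.1526]
to [ 0.5019 -0.3047  0.238 ] step [-0.1445 -0.0008 -0.1196] 4.498498701044723
to [ 0.5019 -0.3047  0.056 ] step [0.1576 0.     0.091 ] 4.364508393285372
to [ 0.5191 -0.3293  0.056 ] step [-0.015 -0.     0.026] 0.7194244604316554
```

View pics/g5.png

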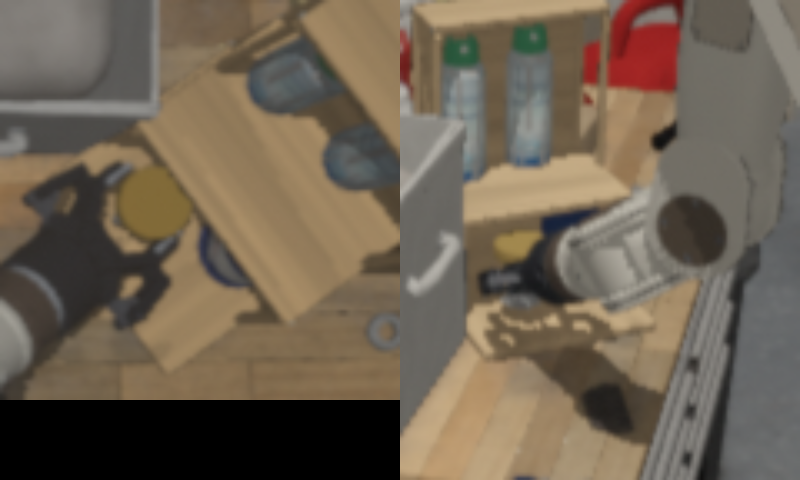

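The jar is upright over the low step (lid at (155,203) in the top crop), left of the filter and clear of the bin. Both cans stand upright under the upper roof. I lower it to contact and release.

```bash
cat > jar.py <<'E'
from h import *
ox,oy,th=json.load(open("rack.json"))
def rk(p):
    d=np.array(p[:2])-[ox,oy];return np.array([d[0]*np.cos(th)+d[1]*np.sin(th),-d[0]*np.sin(th)+d[1]*np.cos(th),p[2]])
if __name__=="__main__":
    t=arm.grab_frame("top");a,b=mask(t,(19,128,110),(24,255,255),(430,212,475,250));print("lid",a,b,rk(onz("top",*a,.102)))
    s=arm.state();print("tcp",rk(s["ee_pos"]))
E
```

>>> {"name": "run_rows", "arguments": {"plan": [{"xyz": [0.0013,0,0.0007]},{"xyz": [0.0013,0,0.0008]},{},{}]}}

```text
clock: 25.22
ee_pos: [0.5201, -0.329, 0.0501]
tcp_rot: [[-0.284, 0.819, 0.498], [0.409, 0.573, -0.71], [-0.867, 0.002, -0.498]]
contact_force: [-1.6, 0.1, 2.5]
gripper_width: 0.0604
gripper_force: 57.3
```

```bash
python3 jar.py
```

```text
lid [445.1341 230.691 ] [435 220  22  22 343] [-0.061   0.0378  0.102 ]
tcp [-0.0442  0.0391  0.0501]
```

>>> {"name": "run_rows", "arguments": {"plan": [{},{},{}], "aperture": 0.071}}

```text
clock: 25.52
ee_pos: [0.5205, -0.3287, 0.0496]
tcp_rot: [[-0.285, 0.819, 0.499], [0.41, 0.574, -0.709], [-0.867, 0.002, -0.499]]
contact_force: [0.4, -0.4, 0.5]
gripper_width: 0.0712
gripper_force: 0.0
```

>>> {"name": "run_rows", "arguments": {"plan": [{"xyz": [0,0,-0.01]},{"xyz": [0,0,-0.016]},{"xyz": [0,0,-0.02]},{"xyz": [0,0,-0.02]},{"xyz": [0,0,-0.02]},{},{}]}}

```text
clock: 26.1
ee_pos: [0.4775, -0.2669, 0.0932]
tcp_rot: [[-0.285, 0.818, 0.5], [0.409, 0.576, -0.708], [-0.867, 0.003, -0.499]]
contact_force: [1.1, 0.2, -0.0]
gripper_width: 0.0709
gripper_force: 0.0
```

```bash
python3 jar.py; python3 -c "
from h import *;log()"
```

```text
lid [445.0197 230.7781] [435 220  22  22 356] [-0.0614  0.0377  0.102 ]
tcp [-0.1188  0.0396  0.093 ]
q [ -9.1323  22.8179 -59.4264 -42.7965 -38.3301  27.2224]
```

>>> {"name": "run_rows", "arguments": {"plan": [{"r": [0,2,0]},{"r": [0,2,0]},{"r": [0,2,0]},{"r": [0,2,0]},{},{},{},{},{}], "aperture": 0, "squeeze": 20}}

```text
clock: 26.9
ee_pos: [0.4766, -0.2676, 0.0912]
tcp_rot: [[-0.354, 0.819, 0.452], [0.504, 0.574, -0.645], [-0.788, 0.0, -0.616]]
contact_force: [-0.3, 0.3, 0.6]
gripper_width: -0.0
gripper_force: 0.0
```

```bash
cat > p5.py <<'E'
from jar import *
log();plan([np.array([*rw(x,y),z]) for x,y,z in((-.118,.037,.045),(-.1,.037,.045),(-.034,.042,.045))],-55,38)
E
python3 p5.py
```

```text
q [-11.9631  15.5778 -53.8502 -22.5084 -32.4824  29.874 ]
rotvec [ 0.0394 -0.0341  0.025 ]
to [ 0.4762 -0.2696  0.045 ] step [ 0.0355 -0.0015  0.0296] 1.1094786701141517
to [ 0.4865 -0.2844  0.045 ] step [-0.0111 -0.      0.0142] 0.4316546762589927
to [ 0.5284 -0.3357  0.045 ] step [-0.0406  0.0049  0.052 ] 1.587269136054956
```

>>> {"name": "run_rows", "arguments": {"plan": [{"xyz": [0.0118,-0.0005,0.0099]},{"xyz": [0.0118,-0.0005,0.0099]},{"xyz": [0.0118,0,0.0098]},{},{}]}}

```text
clock: 27.32
ee_pos: [0.4763, -0.2693, 0.0446]
tcp_rot: [[-0.355, 0.819, 0.451], [0.505, 0.574, -0.645], [-0.787, -0.001, -0.617]]
contact_force: [0.2, -1.4, 0.3]
gripper_width: 0.0001
gripper_force: 0.0
```

```bash
python3 p5.py
```

```text
q [-12.2439  24.3244 -55.8417 -33.2635 -32.2915  29.6309]
rotvec [-0.0088 -0.1165  0.0859]
to [ 0.4762 -0.2696  0.045 ] step [-0.0005 -0.0003 -0.0001] 0.013604408189620821
to [ 0.4865 -0.2844  0.045 ] step [-0.0111 -0.      0.0142] 0.4316546762589927
to [ 0.5284 -0.3357  0.045 ] step [-0.0406  0.0049  0.052 ] 1.587269136054956
```

>>> {"name": "run_rows", "arguments": {"plan": [{"xyz": [-0.0055,0,0.0071]},{"xyz": [-0.0055,0,0.0071]},{"xyz": [-0.0045,0.0005,0.0058]},{"xyz": [-0.0045,0.0005,0.0058]},{}]}}

```text
clock: 27.73
ee_pos: [0.4987, -0.2974, 0.0477]
tcp_rot: [[-0.348, 0.82, 0.455], [0.504, 0.573, -0.646], [-0.79, 0.004, -0.613]]
contact_force: [1.2, -0.7, 0.2]
gripper_width: -0.0
gripper_force: 0.0
```

```bash
python3 jar.py
```

```text
lid [447.1949 229.0036] [438 218  21  21 277] [-0.0538  0.0381  0.102 ]
tcp [-0.0832  0.0393  0.0472]
```

>>> {"name": "run_rows", "arguments": {"plan": [{"xyz": [-0.004,0.0004,0.0075]},{"xyz": [-0.0053,0.0004,0.0071]},{"xyz": [-0.0053,0.0004,0.0071]},{"xyz": [-0.0053,0.0004,0.0071]},{}]}}

```text
clock: 28.2
ee_pos: [0.5202, -0.3252, 0.0449]
tcp_rot: [[-0.349, 0.82, 0.454], [0.504, 0.573, -0.646], [-0.79, 0.003, -0.613]]
contact_force: [-0.2, -0.1, -0.1]
gripper_width: 0.0
gripper_force: 0.0
```

```bash
python3 jar.py
```

```text
lid [451.3125 225.125 ] [449 222   6   7  16] [-0.0384  0.04    0.102 ]
tcp [-0.0482  0.0409  0.0445]
```

>>> {"name": "run_rows", "arguments": {"plan": [{"xyz": [-0.0058,0.0004,0.0075]},{"xyz": [-0.0058,0.0004,0.0075]},{},{}]}}

```text
clock: 28.58
ee_pos: [0.5305, -0.3393, 0.0443]
tcp_rot: [[-0.351, 0.819, 0.454], [0.504, 0.573, -0.646], [-0.789, 0.002, -0.614]]
contact_force: [-0.4, 0.4, -0.0]
gripper_width: 0.0002
gripper_force: 0.0
```

```bash
python3 jar.py 2>&1 | tail -1; python3 - <<'E'
from jar import *
s=arm.grab_frame("side");cv2.imwrite("pics/s9.png",s)
c,d=mask(s,(18,125,80),(24,255,255),(325,180,360,215));print(c,d,rk(onz("side",*c,.1)))
for x in(-.02,-.01,0,.01,.02):print(x,proj("side",[*rw(x,.043),.102]),proj("side",[*rw(x,.043),.012]))
E
```

```text
ValueError: attempt to get argmax of an empty sequence
[339.0536 189.1786] [332 187  15   6  56] [-0.0174  0.0492  0.1   ]
-0.02 [340.9235 188.7062] [340.6808 210.9744]
-0.01 [339.9148 187.5987] [339.6982 209.7977]
0 [338.915  186.5009] [338.7241 208.6311]
0.01 [337.9241 185.4129] [337.7585 207.4745]
0.02 [336.9419 184.3344] [336.8011 206.3279]
```

>>> {"name": "run_rows", "arguments": {"plan": [{"xyz": [-0.0025,0,0.0032]},{},{}]}}

```text
clock: 28.93
ee_pos: [0.532, -0.3418, 0.0438]
tcp_rot: [[-0.353, 0.819, 0.453], [0.504, 0.574, -0.645], [-0.788, 0.001, -0.615]]
contact_force: [-0.7, 0.3, -0.3]
gripper_width: -0.0
gripper_force: 0.2
```

>>> {"name": "run_rows", "arguments": {"plan": [{"xyz": [0.0037,0,-0.0047]},{"xyz": [0.0061,0,-0.0079]},{"xyz": [0,0,-0.02]},{"xyz": [0,0,-0.03]},{"xyz": [0,0,-0.03]},{"xyz": [-0.0236,0,-0.018]},{"xyz": [-0.0236,0,-0.018]},{"xyz": [-0.0236,0,-0.018]},{"xyz": [0,0,-0.03]},{"xyz": [0,0,-0.03]},{"xyz": [0,0,-0.03]},{},{}]}}

```text
clock: 30.02
ee_pos: [0.4466, -0.2188, 0.2389]
tcp_rot: [[-0.351, 0.817, 0.457], [0.503, 0.576, -0.644], [-0.79, 0.004, -0.613]]
contact_force: [-0.4, -0.6, -0.7]
gripper_width: -0.0002
gripper_force: 0.0
```

```bash
python3 - <<'E'
from jar import *
s=arm.grab_frame("side");cv2.imwrite("pics/s10.png",s);t=arm.grab_frame("top")
c,d=mask(s,(18,125,80),(24,255,255),(325,180,360,215));print("lid",c,d)
for nm,box in (("can",(338,120,360,145)),("other",(318,120,336,145))):
    c,d=mask(s,(50,80,40),(90,255,255),box);print(nm,c,d,rk(onz("side",*c,.277)))
h=cv2.cvtColor(s,cv2.COLOR_BGR2HSV)
for im in("side0","s10"):
    q=cv2.imread(f"pics/{im}.png");m=cv2.inRange(cv2.cvtColor(q,cv2.COLOR_BGR2HSV),(105,120,20),(130,255,255))[170:215,340:385];ys,xs=np.where(m);print("filter",xs.min()+340,xs.max()+340,ys.min()+170,ys.max()+170)
# jar silhouette: pixels changed against the start picture, in the free left half of the lower tier
a=cv2.imread("pics/side0.png");df=cv2.absdiff(a,s).max(2)[180:225,322:356]>25;ys,xs=np.where(df);print("changed",np.percentile(xs,[2,98])+322,np.percentile(ys,[2,98])+180,len(xs))
for x in(0,.01):print([proj("side",[*(rw(x,.043)+.031*np.array([np.cos(u),np.sin(u)])),.012]).round(1).tolist() for u in np.radians([0,90,110,180,270])])
E
```

```text
lid [339.4915 189.1186] [332 187  15   5  59]
can [348.6774 131.7903] [344 128  10   8  62] [ 0.069  -0.0197  0.277 ]
other [327.9344 135.377 ] [324 131   9   9  61] [0.0593 0.0631 0.277 ]
filter 353 369 184 207
filter 353 369 184 207
changed [332.68 346.  ] [187. 224.] 235
[[330.6, 207.7], [336.7, 212.4], [339.6, 212.5], [346.9, 209.6], [340.7, 205.0]]
[[329.7, 206.5], [335.7, 211.2], [338.7, 211.3], [345.9, 208.4], [339.7, 203.8]]
```

```bash
python3 -c "
from station import arm
print(arm.close_job())"
```

```text
the job is handed in; nothing more can be done
None
```

I handed the job in at about 30 s: the jar stands in the low tier beside the filter and the can in the upper tier beside the other can, both upright and under their roofs by my measurements; the filter and other can measured unmoved, the gripper brushed a rack post once (about 10 N), and the hand-in returned no verdict.

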